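Set out the culture bench for a medium change

TASK

Set out the bench for a medium change: put the pink-lidded dish in the middle of the warming plate and stack the yellow-lidded dish squarely on top of it. Stand the orange-capped bottle upright on the bench midway between the plate and the blue waste beaker, in line with their centres, and lay the timer face up on the bench in front of the middle of the plate's red control strip, its long side parallel to the strip and about 4 cm of clear bench between them; leave the white-lidded dish and the brown bottle where they are.

Things in the scene. Friction and masses are not known exactly. Their poses are not given: they have to be found in the camera images.
- dish_pink: closed culture dish, a flat disc 56 mm in diameter and 18 mm high with a pink lid (its whole top) and a pale base; loose; origin at the centre of its underside, z up. Dishes have flat tops and bottoms and stack.
- dish_yellow: closed culture dish, a flat disc 56 mm in diameter and 18 mm high with a yellow lid (its whole top) and a pale base; loose; origin at the centre of its underside, z up. Dishes have flat tops and bottoms and stack.
- medium_bottle: closed bottle standing upright, red body with a paper label and an orange cap; round body 46 mm in diameter up to 58 mm, tapering to a 32 mm cap, 84 mm high overall; loose; origin at the centre of its underside, z up.
- timer: small grey bench timer, a flat box 45 mm (its x) by 70 mm (its y, the long side) by 22 mm high (z), lying face up with a pale green display and three coloured buttons on top; loose; origin at the centre of its underside.
- warming_plate: low white warming plate, 120 x 120 mm and 22 mm high, fixed to the bench; a round metal disc 84 mm across marks the middle of its flat top, and a red control strip runs along the top of one edge, its front edge, which faces roughly to the robot. Origin at the centre of its underside; z up; its x points from the strip edge (x = -60 mm) to the opposite edge, its y along the strip.
- waste_beaker: open blue waste beaker, 70 mm across the rim and 80 mm high, fixed to the bench beside the warming plate (straight along the plate's +y or -y, 285 to 295 mm between centres). Origin at the centre of its underside, z up.
- dish_white: closed culture dish, a flat disc 56 mm in diameter and 18 mm high with a white lid (its whole top) and a pale base; loose; origin at the centre of its underside, z up. Dishes have flat tops and bottoms and stack. Bystander: to be left alone.
- amber_bottle: closed bottle standing upright, brown body with a paper label and a white cap; round body 46 mm in diameter up to 58 mm, tapering to a 32 mm cap, 84 mm high overall; loose; origin at the centre of its underside, z up. Bystander: to be left alone.
Mind the look-alikes: they are no part of the job. Several things look just like the dish_yellow: the one meant starts nearest to the robot's base.

How it is judged:
By the outcome, as a careful person would: the job done as asked, in the order asked, and still so for the second after the job is handed in, with the robot touching nothing.
It also fails if it takes over 102 s, if anything falls off the work surface, if the arm or the gripper's body presses on something with over 40 N, if the wrist force passes 120 N, or if a joint passes its speed limit or range.

ROBOT

A 6-joint arm with a two-finger parallel gripper is mounted at the origin on the work surface. World frame = base frame: x ahead of the robot, y to its left, z up, the work surface at z = 0. Lengths are in m, angles in degrees, forces in N, time in s.
With the tool pointing down it reaches from about 0.4 to 0.825 m from the base axis. Payload 7 kg.
Tool frame: the origin (TCP) lies between the finger pads; the fingertips stand 11 mm ahead of it and the grasp point (between the pads) lies 8 mm behind it; z points along the fingers, y is the direction in which the jaws open and shut (so a half turn about z gives the same grasp; the last joint's range is limited). The gripper opens to 88 mm and grips with 3 to 60 N. Pads are 19 mm wide; open, the fingers measure 130 mm over their backs; the gripper's body (78 mm by 193 mm) begins 47 mm behind the grasp point.
Start: joints at [-58.608, 20.546, 0.682, 0, -70.136, -16.507], TCP at [0.173, -0.652, 0.238] pointing down, gripper open.
Joint ranges: [-176.03, 176.03], [-82.01, 121.73], [-58.28, 71.71], [-173.87, 95.51], [-174.79, -0.11], [-173.66, 173.66]. Speed limits (degrees/s): [136.94, 136.94, 172.46, 180, 180, 180].

INTERFACE

Orientations are given as [roll, pitch, yaw] about the fixed x, y, z axes, in that order (R = Rz(yaw) Ry(pitch) Rx(roll)).
In Python, from plant import r gives the robot as it stands.
- The arm moves only by the shell command python3 -m inch 'ROWS' [OPENING] [FORCE]. ROWS is JSON, a list of rows, each an object of numbers: "x", "y", "z": the shift along the tool's x, y, z as a fraction of full scale; "yaw": the turn about the tool's z as a fraction of full scale. In form: [{"x": .., "y": .., "z": .., "yaw": ..}, ...]. A call has 1 to 5 rows; each row shifts and turns the pose as measured when the row begins, along the tool's axes as they then stand; what a row does not reach is not made up. Full scale, the value 1, is 0.025 m for a shift and 4 degrees for a turn. A row lasts 1/12 s, in which the tool goes at most 41.7 mm and 7.16 degrees, less where a joint would pass 70% of its speed; a pose out of reach is approached as far as the arm can. A call with a number of a shift or a turn outside -1 to 1 is refused whole. A call with a gripper value outside its range is refused whole. OPENING is the opening, from -1 (shut) to 1 (fully open), set as the call begins (- or left out, the last holds). The fingers move at their own pace and stop on an object; FORCE is the grip in N (left out, the last holds). Time passes only in rows, so rows that do not move let the fingers close. It gives the time, the measured TCP pose, the force and the opening at its end, in the units of the state.
- r.get_state(): the state, without advancing time (a new reading comes with each control period).
- r.capture(name): name is "side" or "top" or "wrist"; returns (picture, depth): 480x640x3 uint8, red, green, blue; 480x640 float32, m along the optical axis (not along the pixel's ray), 0 where there is no reading.
- r.camera_info(name): a dict with "mtx" (3x3 intrinsics, pixels), "pose" (4x4, takes a point from camera to world coordinates). Camera axes: x right, y down, z forward; pixel columns grow to the right and rows downward; lengths in m; the calibration is good to about 2 mm. The wrist camera is an equidistant fisheye: a pixel r from the principal point sees the ray r / f radians off the axis. A picture is of the moment at which its call begins: read the wrist's pose just before it. camera_info takes no time and is no camera call; for the wrist camera it gives the pose at the moment of the call.
- r.close_job(): hands the job in, once; it reports no verdict.
The state is a dict: "time_s": time; "joints": joint angles; "qd": joint speeds; "joint_torque": joint torques, N m; "tcp_pos": TCP position; "eef_rot": TCP orientation; "contact_force": force on the tool from outside, world axes, zero at the start; "moment": the same for the moment, N m; "gripper_width": finger opening in m.
Only numpy, scipy, OpenCV 4.12 (cv2) and the standard library are available. Lean on these libraries where they do the work, as an engineer would, in place of code of your own. Each camera call takes 0.05 s, during which the arm holds its last target. There are 200 camera calls.

## Working session

There is one attempt and no reset: what is moved stays moved. The work goes in short steps, Python scripts to look and compute and a shell command to move; the robot and the scene stay as the last step left them, time stands still between calls to the robot, and variables do not carry over. Pictures are saved under pics/ and viewed, about 12 in all and at most 16, crops included, and the job is handed in when it is done.

```bash
ls; mkdir -p pics
python3 - <<'E'
from plant import r
import cv2,numpy as np
for n in("top","side"):
    p,d=r.capture(n);cv2.imwrite(f"pics/{n}0.png",p[:,:,::-1]);np.savez(f"{n}0.npz",p=p,d=d)
    i=r.camera_info(n);print(n,np.round(i["mtx"],1).tolist(),np.round(i["pose"],3).tolist())
print(r.get_state())
E
```

```text
pics
top [[440.2, 0.0, 324.6], [0.0, 440.2, 238.2], [0.0, 0.0, 1.0]] [[-0.002, -0.991, 0.135, 0.393], [-0.999, -0.003, -0.035, -0.083], [0.035, -0.135, -0.99, 1.071], [0.0, 0.0, 0.0, 1.0]]
side [[491.3, 0.0, 318.5], [0.0, 491.3, 238.0], [0.0, 0.0, 1.0]] [[0.832, 0.316, -0.455, 1.243], [0.554, -0.457, 0.696, -1.138], [0.011, -0.831, -0.556, 0.887], [0.0, 0.0, 0.0, 1.0]]
{'time_s': 0.1, 'joints': array([-5.86063995e+01,  2.05884526e+01,  6.39460991e-01, -1.77440986e-02,
       -7.01356598e+01, -1.65060448e+01]), 'qd': array([-0.0926362 , -0.12231757,  0.15338808,  0.09019618,  0.00728325,
       -0.01043458]), 'joint_torque': array([ 4.11307274e-04, -5.84163344e+01,  2.93749702e+01,  7.01556131e+00,
        1.01276982e-02, -4.60411741e-05]), 'tcp_pos': array([ 0.17328308, -0.65194809,  0.23670701]), 'eef_rot': array([ 1.79914097e+02, -8.05907436e-03, -1.65118480e+02]), 'contact_force': array([0.78386837, 0.52151646, 0.07213998]), 'moment': array([-0.03153325,  0.00925422,  0.02186893]), 'gripper_width': 0.08754502695432424}
```

View pics/top0.png

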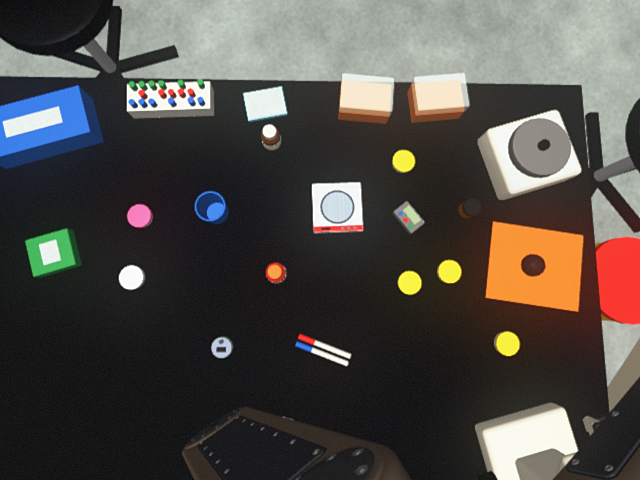

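View pics/side0.png

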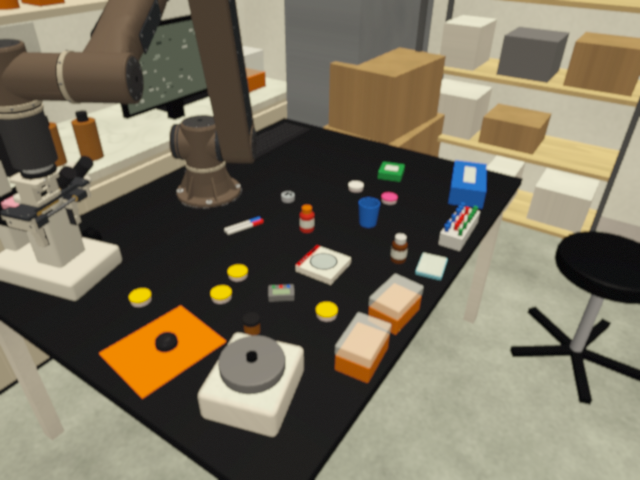

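The top view shows the plate at (337,208) with its red strip at the lower edge, and the beaker at (210,207). The pink dish is at (139,216), white dish (131,278), orange cap (276,272), brown bottle (270,135) and timer (408,217). Yellow candidates are (403,161), (409,282), (449,272) and (507,343). I'll choose by distance from the base.

```bash
cat > h.py <<'E'
import numpy as np,cv2
from plant import r
def ray(n,uv,z,info=None):
    i=info or r.camera_info(n);K=np.array(i["mtx"]);T=np.array(i["pose"])
    uv=np.atleast_2d(np.asarray(uv,float))
    a=(uv-K[:2,2])/[K[0,0],K[1,1]]
    if n=="wrist":
        t=np.linalg.norm(a,axis=1,keepdims=True);d=np.c_[a/np.maximum(t,1e-9)*np.sin(t),np.cos(t)]
    else: d=np.c_[a,np.ones(len(a))]
    d=d@T[:3,:3].T
    return T[:3,3]+d*((z-T[2,3])/d[:,2])[:,None]
RNG={"yellow":[(22,120,90),(34,255,255)],"pink":[(150,80,90),(172,255,255)],"white":[(0,0,150),(180,50,255)],
"red":[(174,150,100),(180,255,255)],"red2":[(0,150,100),(7,255,255)],"orange":[(6,150,120),(20,255,255)],"blue":[(104,150,40),(118,255,255)]}
def blobs(p,c,amin=40):
    h=cv2.cvtColor(p,cv2.COLOR_RGB2HSV);m=cv2.inRange(h,*map(np.array,RNG[c]))
    if c=="red": m|=cv2.inRange(h,*map(np.array,RNG["red2"]))
    cs,_=cv2.findContours(m,cv2.RETR_EXTERNAL,cv2.CHAIN_APPROX_NONE)
    return [k[:,0,:] for k in cs if cv2.contourArea(k)>=amin]
def move(goal,yaw=None):
    "print shift in tool axes (units of full scale) to TCP goal"
    from scipy.spatial.transform import Rotation as R
    s=r.get_state();M=R.from_euler("xyz",s["eef_rot"],degrees=True)
    print("tool shift /25mm",np.round(M.inv().apply(np.array(goal)-s["tcp_pos"])/.025,2))
E
python3 - <<'E'
from h import *
p=np.load("top0.npz")["p"]
def circ(c,z):
    for k in blobs(p,c):
        w=ray("top",k,z)[:,:2].astype(np.float32)
        (x,y),(a,b),t=cv2.minAreaRect(w)
        (cx,cy),q=cv2.minEnclosingCircle(w)
        print(c,k.mean(0).round(),"rect",np.round([x,y,a,b,t],4),"circ",np.round([cx,cy,q],4),"rng",round(np.hypot(x,y),3))
circ("yellow",.018);circ("pink",.018);circ("orange",.084);circ("white",.022);circ("red",.022);circ("blue",.08)
cv2.imwrite("pics/c1.png",cv2.resize(p[150:300,190:460],None,fx=2.9,fy=2.9,interpolation=cv2.INTER_CUBIC)[:,:,::-1])
E
```

```text
yellow [507. 343.] rect [ 2.8640e-01 -5.5390e-01  5.5400e-02  5.6300e-02  8.6846e+01] circ [ 0.2858 -0.5535  0.0296] rng 0.624
yellow [409. 282.] rect [ 0.4301 -0.3234  0.0572  0.0578 25.7027] circ [ 0.4303 -0.3229  0.0298] rng 0.538
yellow [449. 271.] rect [ 4.57100e-01 -4.21700e-01  5.61000e-02  5.80000e-02  8.78853e+01] circ [ 0.457  -0.4208  0.0302] rng 0.622
yellow [403. 160.] rect [ 7.32800e-01 -3.16800e-01  5.78000e-02  5.81000e-02  6.27421e+01] circ [ 0.7321 -0.3168  0.0301] rng 0.798
pink [139. 215.] rect [0.5898 0.3249 0.056  0.0572 0.3279] circ [0.5904 0.3258 0.0296] rng 0.673
orange [274. 271.] rect [ 0.453  -0.0046  0.0312  0.0312  0.0475] circ [ 0.4523 -0.0052  0.0167] rng 0.453
orange [535. 266.] rect [ 0.4656 -0.5978  0.2157  0.1783 81.4398] circ [ 0.4648 -0.5973  0.1379] rng 0.758
orange [366. 116.] rect [ 8.16600e-01 -2.10200e-01  1.20100e-01  1.73000e-02  8.53069e+01] circ [ 0.8172 -0.2102  0.0606] rng 0.843
orange [430. 110.] rect [ 0.8303 -0.3684  0.1386  0.0802 62.641 ] circ [ 0.8523 -0.3797  0.0711] rng 0.908
white [530. 444.] rect [ 0.0575 -0.5924  0.1266  0.2
[... 2108 characters left out ...]
[ 0.2985 -0.0761  0.0201] rng 0.308
red [275. 272.] rect [ 0.4556 -0.002   0.0451  0.0426  0.6035] circ [ 0.4546 -0.0024  0.0239] rng 0.456
red [620. 279.] rect [ 0.4394 -0.8311  0.11    0.2103 84.2518] circ [ 0.4372 -0.8539  0.1074] rng 0.94
red [328. 228.] rect [ 0.5593 -0.1279  0.0108  0.0676  2.9563] circ [ 0.5579 -0.128   0.0341] rng 0.574
blue [303. 346.] rect [ 2.89100e-01 -6.99000e-02  3.72000e-02  1.43000e-02  6.83914e+01] circ [ 0.2901 -0.0707  0.0191] rng 0.297
blue [211. 207.] rect [6.00100e-01 1.39100e-01 8.12000e-02 7.25000e-02 7.59965e+01] circ [0.5982 0.1382 0.0425] rng 0.616
blue [ 46. 127.] rect [ 0.7885  0.5249  0.153   0.2334 17.3187] circ [0.7743 0.5182 0.1284] rng 0.947
```

View pics/c1.png

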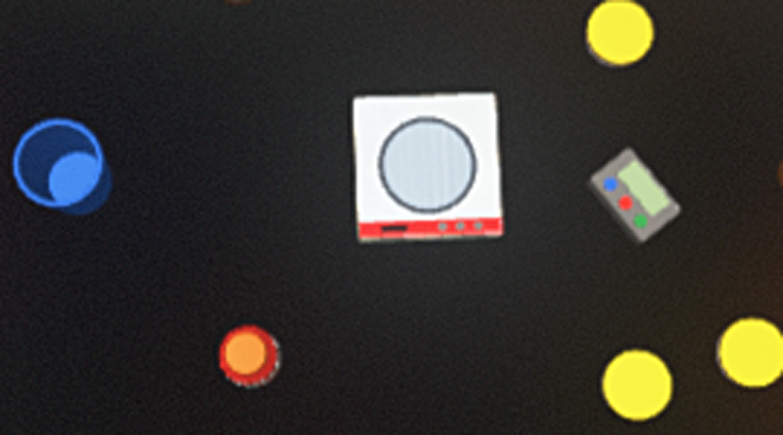

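Chosen dish: the yellow at pixel (409,282), 0.538 m from the base. The others are 0.62–0.80 m away. The plate is at about (.614,-.150) with yaw +2.3°, and the beaker at about (.600,.139), which fits the given spacing. I'll turn the tool first so the jaws lie along the plate's x, then travel.

```bash
R='[{"yaw":-1},{"yaw":-1},{"yaw":-1},{"yaw":-1},{"yaw":-1}]'; for i in 1; do python3 -m inch '[{"yaw":-1},{"yaw":-1},{"yaw":-1},{"yaw":-1},{"yaw":-1}]'; done
python3 -m inch '[{"yaw":-1},{"yaw":-1},{"yaw":-1},{"yaw":-1},{"yaw":-1}]'
python3 -m inch '[{"yaw":-1},{"yaw":-1},{"yaw":-1},{"yaw":-1},{"yaw":-1}]'
python3 -m inch '[{"yaw":-1},{"yaw":-1},{"yaw":-1},{"yaw":-1},{"yaw":0}]'
python3 -c "
from h import *
move([.45,-.30,.25]);move([.59,.325,.2])"
```

```text
tool shift /25mm [-14.31  10.76  -0.52]
tool shift /25mm [-26.15  33.48   1.51]validation failed for argument at $[0]...
validation failed for argument at $[0]...
validation failed for argument at $[0]...
validation failed for argument at $[0]...
```

All four fields are required in each row.

```bash
python3 -m inch '[{"x":0,"y":0,"z":0,"yaw":-1},{"x":0,"y":0,"z":0,"yaw":-1},{"x":0,"y":0,"z":0,"yaw":-1},{"x":0,"y":0,"z":0,"yaw":-1},{"x":0,"y":0,"z":0,"yaw":-1}]'
python3 -c "
from h import *
s=r.get_state();print(s['eef_rot'],s['joints'].round(1))
move([.45,-.30,.25]);move([.59,.325,.2])"
```

```text
time_s: 0.52
tcp_pos: [0.1728, -0.6506, 0.2338]
eef_rot: [179.6, 0.1, -144.4]
contact_force: [0.6, 0.5, 0.1]
gripper_width: 0.0877
[ 1.79627877e+02  1.00517083e-01 -1.44422750e+02] [-58.6  20.7   0.5  -0.1 -70.1   4.2]
tool shift /25mm [-17.18   4.96  -0.59]
tool shift /25mm [-36.27  22.02   1.56]
```

```bash
python3 -m inch '[{"x":0,"y":0,"z":-0.03,"yaw":-1},{"x":0,"y":0,"z":-0.03,"yaw":-1},{"x":0,"y":0,"z":-0.03,"yaw":-1},{"x":0,"y":0,"z":-0.03,"yaw":-1},{"x":0,"y":0,"z":-0.03,"yaw":-1}]'
python3 -m inch '[{"x":0,"y":0,"z":-0.03,"yaw":-1},{"x":0,"y":0,"z":-0.03,"yaw":-1},{"x":0,"y":0,"z":-0.03,"yaw":-1},{"x":0,"y":0,"z":-0.03,"yaw":-1},{"x":0,"y":0,"z":-0.03,"yaw":-0.5}]'
python3 -m inch '[{"x":0,"y":0,"z":-0.03,"yaw":-1},{"x":0,"y":0,"z":-0.03,"yaw":-1},{"x":0,"y":0,"z":-0.03,"yaw":-1},{"x":0,"y":0,"z":-0.03,"yaw":-0.5},{"x":0,"y":0,"z":-0.03,"yaw":0}]'
python3 -c "
from h import *
move([.47,-.30,.25]);move([.59,.325,.2])"
```

```text
time_s: 0.93
tcp_pos: [0.1724, -0.6491, 0.2344]
eef_rot: [179.4, 0.4, -123.4]
contact_force: [-0.2, 0.1, -0.5]
gripper_width: 0.0879
time_s: 1.35
tcp_pos: [0.1721, -0.6478, 0.2353]
eef_rot: [179.4, 0.8, -104.4]
contact_force: [-0.4, 0.6, 0.3]
gripper_width: 0.0876
time_s: 1.77
tcp_pos: [0.1717, -0.6465, 0.2364]
eef_rot: [179.6, 1.2, -89.6]
contact_force: [0.3, 0.1, -0.0]
gripper_width: 0.0876
tool shift /25mm [-13.77 -12.04  -0.34]
tool shift /25mm [-38.69 -17.05   2.16]
```

```bash
for i in 1 2 3; do python3 -m inch '[{"x":-1,"y":-0.9,"z":-0.03,"yaw":0},{"x":-1,"y":-0.9,"z":-0.03,"yaw":0},{"x":-1,"y":-0.9,"z":-0.03,"yaw":0},{"x":-1,"y":-0.9,"z":-0.03,"yaw":0},{"x":-1,"y":-0.9,"z":-0.03,"yaw":0}]'; done
python3 -c "
from h import *
move([.43,-.323,.25]);move([.59,.325,.2])"
```

```text
time_s: 2.18
tcp_pos: [0.2821, -0.52, 0.238]
eef_rot: [179.3, 1.5, -90.5]
contact_force: [2.1, -0.2, 0.9]
gripper_width: 0.088
time_s: 2.6
tcp_pos: [0.3998, -0.3891, 0.2433]
eef_rot: [179.2, 1.6, -91.1]
contact_force: [0.6, -0.8, 0.4]
gripper_width: 0.0873
time_s: 3.02
tcp_pos: [0.5189, -0.2587, 0.2492]
eef_rot: [179.2, 1.6, -91.5]
contact_force: [0.4, -0.4, -0.5]
gripper_width: 0.0876
tool shift /25mm [ 2.66  3.49 -0.06]
tool shift /25mm [-23.35  -2.26   2.58]
```

```bash
for i in 1 2 3 4; do python3 -m inch '[{"x":-1,"y":-0.1,"z":0.06,"yaw":-0.03},{"x":-1,"y":-0.1,"z":0.06,"yaw":-0.03},{"x":-1,"y":-0.1,"z":0.06,"yaw":-0.03},{"x":-1,"y":-0.1,"z":0.06,"yaw":-0.03},{"x":-1,"y":-0.1,"z":0.06,"yaw":-0.03}]'; done
python3 - <<'E'
from h import *
i=r.camera_info("wrist");s=r.get_state();p,d=r.capture("wrist")
print(i["mtx"],np.round(i["pose"],3),s["tcp_pos"],s["eef_rot"])
cv2.imwrite("pics/w1.png",p[:,:,::-1])
for k in blobs(p,"pink",200):
    w=ray("wrist",k,.018,i)[:,:2].astype(np.float32);print(k.mean(0),cv2.minAreaRect(w),cv2.minEnclosingCircle(w))
move([.59,.325,.2])
E
```

```text
time_s: 3.43
tcp_pos: [0.5384, -0.1264, 0.243]
eef_rot: [179.1, 1.6, -91.2]
contact_force: [0.6, 1.6, -0.2]
gripper_width: 0.0875
time_s: 3.85
tcp_pos: [0.5523, 0.0051, 0.2378]
eef_rot: [179.0, 1.6, -91.1]
contact_force: [0.8, -0.1, -0.8]
gripper_width: 0.0875
time_s: 4.27
tcp_pos: [0.5658, 0.1366, 0.2329]
eef_rot: [178.9, 1.6, -90.9]
contact_force: [0.5, -0.4, -0.3]
gripper_width: 0.0878
time_s: 4.68
tcp_pos: [0.5789, 0.268, 0.2275]
eef_rot: [178.8, 1.6, -90.7]
contact_force: [0.4, -1.2, 0.6]
gripper_width: 0.0877
[[371.64829954   0.         316.92388808]
 [  0.         371.64829954 237.10040458]
 [  0.           0.           1.        ]] [[-1.     0.018 -0.015  0.581]
 [ 0.012  0.949  0.314  0.185]
 [ 0.02   0.314 -0.949  0.371]
 [ 0.     0.     0.     1.   ]] [0.57886293 0.26798662 0.22746718] [178.84068578   1.55528218 -90.70797018]
[303.02547771 258.31847134] ((0.5902139544487, 0.32538896799087524), (0.057527802884578705, 0.05711009353399277), 87.02906036376953) ((0.5902053713798523, 0.32501891255378723), 0.029574673622846603)
tool shift /25mm [-2.1  -0.42  1.12]
```

View pics/w1.png

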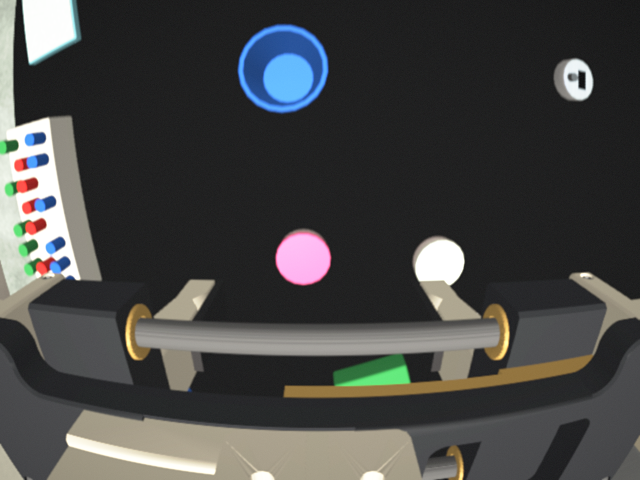

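The wrist view shows the pink dish at (303,258), giving (.590,.325). That agrees with the top view. The white dish at (438,262) is clear of the fingers.

```bash
python3 -m inch '[{"x":-0.8,"y":-0.2,"z":0.5,"yaw":-0.05},{"x":-0.8,"y":-0.2,"z":0.7,"yaw":-0.05},{"x":-0.6,"y":-0.1,"z":0.9,"yaw":-0.05},{"x":0,"y":0,"z":1,"yaw":0},{"x":0,"y":0,"z":1,"yaw":0}]'
python3 - <<'E'
from h import *
i=r.camera_info("wrist");p,d=r.capture("wrist")
for k in blobs(p,"pink",200)+blobs(p,"blue",1500):
    for z in(.018,.08):
        w=ray("wrist",k,z,i)[:,:2].astype(np.float32);print(z,k.mean(0),cv2.minEnclosingCircle(w))
move([.5902,.3254,.0135])
E
```

```text
time_s: 5.15
tcp_pos: [0.5936, 0.3371, 0.1277]
eef_rot: [179.4, 1.9, -90.1]
contact_force: [-0.0, 0.2, 0.4]
gripper_width: 0.0875
0.018 [320.29464286 215.83928571] ((0.5902576446533203, 0.3233005702495575), 0.028871238231658936)
0.08 [320.29464286 215.83928571] ((0.5915305018424988, 0.3060438930988312), 0.02180630713701248)
tool shift /25mm [ 0.54 -0.05  4.3 ]
```

```bash
python3 -m inch '[{"x":0.2,"y":0,"z":0.9,"yaw":0},{"x":0.15,"y":0,"z":0.9,"yaw":0},{"x":0.1,"y":0,"z":0.8,"yaw":0},{"x":0,"y":0,"z":0.5,"yaw":0},{"x":0,"y":0,"z":0,"yaw":0}]'
python3 -c "
from h import *
move([.5902,.325,.0135])"
```

```text
time_s: 5.62
tcp_pos: [0.5886, 0.3248, 0.04]
eef_rot: [178.8, 1.5, -90.5]
contact_force: [-0.2, 0.3, 0.4]
gripper_width: 0.0874
tool shift /25mm [ 0.02 -0.09  1.06]
```

```bash
python3 -m inch '[{"x":0,"y":-0.1,"z":0.6,"yaw":0},{"x":0,"y":0,"z":0.38,"yaw":0},{"x":0,"y":0,"z":-0.03,"yaw":0}]'
python3 -m inch '[{"x":0,"y":0,"z":-0.03,"yaw":0},{"x":0,"y":0,"z":-0.03,"yaw":0},{"x":0,"y":0,"z":-0.03,"yaw":0},{"x":0,"y":0,"z":-0.03,"yaw":0},{"x":0,"y":0,"z":-0.03,"yaw":0}]' -1 20
python3 -m inch '[{"x":0,"y":0,"z":-0.03,"yaw":0},{"x":0,"y":0,"z":-0.03,"yaw":0},{"x":0,"y":0,"z":-0.03,"yaw":0}]'
```

```text
time_s: 5.87
tcp_pos: [0.592, 0.326, 0.0181]
eef_rot: [178.9, 1.5, -90.6]
contact_force: [-0.7, -0.2, -0.1]
gripper_width: 0.0874
time_s: 6.28
tcp_pos: [0.594, 0.3275, 0.0273]
eef_rot: [179.1, 1.7, -90.5]
contact_force: [-0.4, -0.1, 0.7]
gripper_width: 0.0594
time_s: 6.53
tcp_pos: [0.5947, 0.328, 0.0314]
eef_rot: [179.3, 1.8, -90.5]
contact_force: [-0.2, 0.0, 0.1]
gripper_width: 0.0397
```

Closed above the dish because it drifted up. I'll reopen to 68 mm and check.

```bash
python3 -m inch '[{"x":0,"y":0,"z":0,"yaw":0},{"x":0,"y":0,"z":0,"yaw":0},{"x":0,"y":0,"z":0,"yaw":0},{"x":0,"y":0,"z":0,"yaw":0},{"x":0,"y":0,"z":0,"yaw":0}]' 0.6 20
python3 -m inch '[{"x":0,"y":0,"z":0,"yaw":0},{"x":0,"y":0,"z":0,"yaw":0}]'
python3 - <<'E'
from h import *
i=r.camera_info("wrist");p,d=r.capture("wrist")
for k in blobs(p,"pink",200):
    w=ray("wrist",k,.018,i)[:,:2].astype(np.float32);print(k.mean(0),cv2.minAreaRect(w),cv2.minEnclosingCircle(w))
cv2.imwrite("pics/w2.png",p[:,:,::-1])
i=r.camera_info("side");p,d=r.capture("side")
for k in blobs(p,"pink",20)[:]:
    w=ray("side",k,.018)[:,:2].astype(np.float32);print(k.mean(0),cv2.minEnclosingCircle(w))
move([.5902,.325,.0135])
E
```

```text
time_s: 6.95
tcp_pos: [0.5945, 0.3279, 0.0315]
eef_rot: [179.2, 1.8, -90.5]
contact_force: [0.4, 0.8, -0.2]
gripper_width: 0.0667
time_s: 7.12
tcp_pos: [0.5944, 0.3278, 0.0312]
eef_rot: [179.2, 1.8, -90.5]
contact_force: [0.4, 0.1, 0.5]
gripper_width: 0.0701
[324.83800623 283.97196262] ((0.5908079743385315, 0.3181783854961395), (0.04660265892744064, 0.05543733760714531), 88.87604522705078) ((0.5908781886100769, 0.32273176312446594), 0.0284673273563385)
[389.25641026 195.76923077] ((0.5884766578674316, 0.3291662633419037), 0.0360860750079155)
tool shift /25mm [0.14 0.16 0.71]
```

View pics/w2.png

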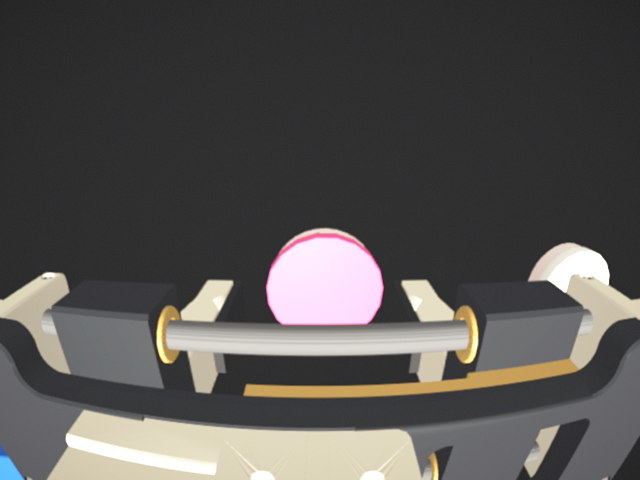

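```bash
python3 -m inch '[{"x":0.05,"y":0.12,"z":0.4,"yaw":0},{"x":0.03,"y":0.03,"z":0.3,"yaw":0},{"x":0,"y":0,"z":0.05,"yaw":0},{"x":0,"y":0,"z":0,"yaw":0}]'
python3 -c "
from h import *
move([.5902,.325,.0135])"
```

```text
time_s: 7.55
tcp_pos: [0.5907, 0.3267, 0.0117]
eef_rot: [179.3, 1.8, -90.5]
contact_force: [-3.9, -1.5, 13.3]
gripper_width: 0.07
tool shift /25mm [ 0.07  0.02 -0.07]
```

```bash
python3 -m inch '[{"x":0.05,"y":0,"z":-0.12,"yaw":0},{"x":0,"y":0,"z":0,"yaw":0},{"x":0,"y":0,"z":0,"yaw":0},{"x":0,"y":0,"z":0,"yaw":0},{"x":0,"y":0,"z":0,"yaw":0}]' -1 20
python3 -m inch '[{"x":0,"y":0,"z":0,"yaw":0},{"x":0,"y":0,"z":0,"yaw":0}]'
```

```text
time_s: 7.97
tcp_pos: [0.5903, 0.3252, 0.0139]
eef_rot: [179.3, 1.8, -90.5]
contact_force: [-0.0, -0.3, 3.1]
gripper_width: 0.0554
time_s: 8.13
tcp_pos: [0.5903, 0.3252, 0.0139]
eef_rot: [179.3, 1.8, -90.5]
contact_force: [-0.4, -1.0, 1.9]
gripper_width: 0.0557
```

```bash
python3 -m inch '[{"x":0,"y":0,"z":-0.3,"yaw":0},{"x":0,"y":0,"z":-1,"yaw":0},{"x":0,"y":0,"z":-1,"yaw":0},{"x":0,"y":0,"z":-1,"yaw":0},{"x":0,"y":0,"z":-1,"yaw":0}]'
python3 -m inch '[{"x":0,"y":0,"z":-1,"yaw":0},{"x":0,"y":0,"z":-1,"yaw":0},{"x":0.5,"y":0,"z":-0.3,"yaw":-0.1},{"x":1,"y":0,"z":0,"yaw":-0.1},{"x":1,"y":0,"z":0,"yaw":-0.1}]'
python3 -m inch '[{"x":1,"y":0,"z":0,"yaw":-0.1},{"x":1,"y":0,"z":0,"yaw":-0.1},{"x":1,"y":0,"z":0,"yaw":-0.1},{"x":1,"y":0,"z":0,"yaw":-0.1},{"x":1,"y":0,"z":0,"yaw":0}]'
python3 -m inch '[{"x":1,"y":0,"z":0,"yaw":0},{"x":1,"y":0,"z":0,"yaw":0},{"x":1,"y":0,"z":0,"yaw":0},{"x":0,"y":0,"z":0,"yaw":0}]'
python3 - <<'E'
from h import *
i=r.camera_info("wrist");p,d=r.capture("wrist")
cv2.imwrite("pics/w3.png",p[:,:,::-1]);np.savez("w3.npz",p=p,K=i["mtx"],T=i["pose"])
move([.6137,-.1499,.10])
E
```

```text
time_s: 8.55
tcp_pos: [0.5875, 0.3185, 0.1177]
eef_rot: [178.6, 1.2, -90.6]
contact_force: [0.4, 0.3, -0.4]
gripper_width: 0.0554
time_s: 8.97
tcp_pos: [0.5909, 0.2576, 0.1851]
eef_rot: [179.1, 1.6, -89.0]
contact_force: [0.7, -0.5, -1.1]
gripper_width: 0.0556
time_s: 9.38
tcp_pos: [0.5929, 0.1263, 0.1828]
eef_rot: [179.2, 1.7, -87.2]
contact_force: [0.1, -0.1, -0.9]
gripper_width: 0.0552
time_s: 9.72
tcp_pos: [0.5941, 0.0428, 0.1805]
eef_rot: [179.1, 1.7, -87.3]
contact_force: [-0.1, 0.3, -1.2]
gripper_width: 0.0552
tool shift /25mm [ 7.88 -0.46  2.98]
```

View pics/w3.png

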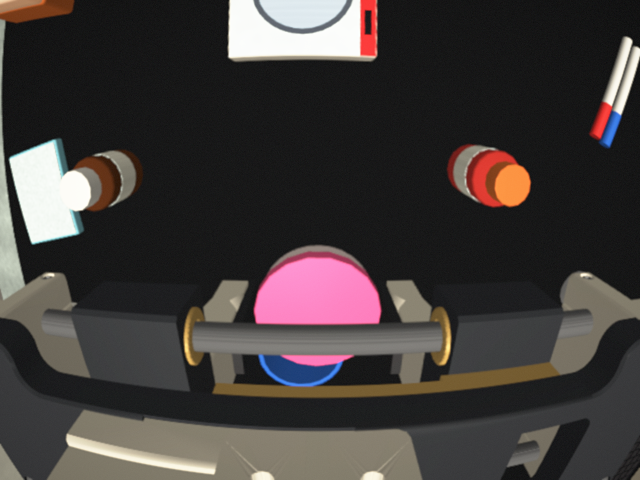

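The wrist view shows the pink dish held between the pads at (318,305), with the plate ahead at (300,30). I'll move on to see the whole plate.

```bash
python3 -m inch '[{"x":1,"y":0,"z":0,"yaw":0},{"x":1,"y":-0.2,"z":0,"yaw":0},{"x":1,"y":-0.2,"z":0,"yaw":0},{"x":0.3,"y":0,"z":0,"yaw":0},{"x":0,"y":0,"z":0,"yaw":0}]'
cat > plate.py <<'E'
from h import *
i=r.camera_info("wrist");p,d=r.capture("wrist")
cv2.imwrite("pics/w4.png",p[:,:,::-1])
h=cv2.cvtColor(p,cv2.COLOR_RGB2HSV)
m=((h[...,2]>130)&(h[...,1]<70))|((h[...,2]>90)&(h[...,1]>140)&((h[...,0]>172)|(h[...,0]<5)))
cs,_=cv2.findContours(m.astype(np.uint8),cv2.RETR_EXTERNAL,cv2.CHAIN_APPROX_NONE)
for k in cs:
    if cv2.contourArea(k)<3000: continue
    w=ray("wrist",k[:,0],.022,i)[:,:2].astype(np.float32);q=cv2.minAreaRect(w)
    if .09<min(q[1])<.14: print(k[:,0].mean(0),q)
m=((h[...,0]>90)&(h[...,0]<125)&(h[...,1]>12)&(h[...,1]<70)&(h[...,2]>120)).astype(np.uint8)
cs,_=cv2.findContours(cv2.morphologyEx(m,cv2.MORPH_OPEN,np.ones((5,5))),cv2.RETR_EXTERNAL,cv2.CHAIN_APPROX_NONE)
for k in cs:
    if cv2.contourArea(k)>1500:
        w=ray("wrist",k[:,0],.022,i)[:,:2].astype(np.float32);print("disc",k[:,0].mean(0),cv2.minAreaRect(w),cv2.minEnclosingCircle(w))
for k in blobs(p,"blue",300):
    w=ray("wrist",k,.08,i)[:,:2].astype(np.float32);print("blue",k.mean(0),cv2.minEnclosingCircle(w))
move([.6137,-.1499,.10])
E
python3 plate.py
```

```text
time_s: 10.18
tcp_pos: [0.6076, -0.0396, 0.178]
eef_rot: [179.1, 1.8, -87.2]
contact_force: [-0.2, 0.1, -0.6]
gripper_width: 0.0557
[316.7826087   86.02341137] ((0.6127327680587769, -0.151519313454628), (0.11943162977695465, 0.11956755071878433), 2.1585848331451416)
disc [314.54545455  82.54166667] ((0.6124884486198425, -0.15154407918453217), (0.07417012751102448, 0.074214406311512), 2.6023664474487305) ((0.6129311919212341, -0.15143615007400513), 0.0377008393406868)
blue [312.52112676 375.24647887] ((0.6041567921638489, 0.08072830736637115), 0.024814238771796227)
blue [608.9 204.9] ((0.3587891459465027, -0.08304732292890549), 0.017670251429080963)
tool shift /25mm [ 4.54 -0.07  2.98]
```

View pics/w4.png

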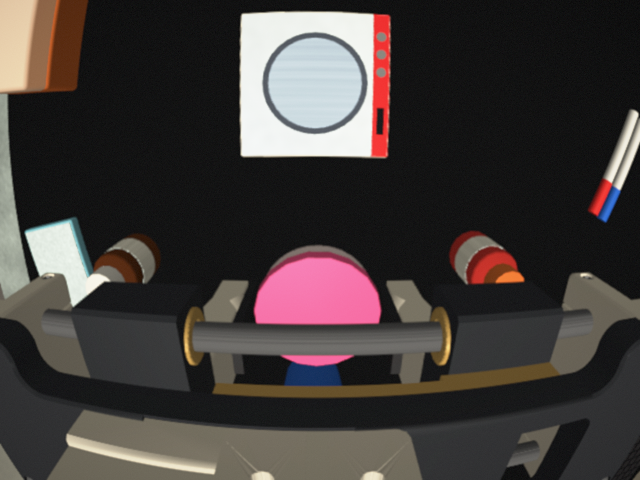

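The plate is at (.613,-.151), yaw 2.2°, in both views.

```bash
python3 -m inch '[{"x":0.9,"y":0,"z":0,"yaw":0},{"x":1,"y":0,"z":0.2,"yaw":0},{"x":1,"y":0,"z":0.5,"yaw":0},{"x":0.7,"y":0,"z":0.8,"yaw":0},{"x":0.3,"y":0,"z":0.8,"yaw":0}]'
python3 -c "
from h import *
move([.613,-.151,.038])"
```

```text
time_s: 10.65
tcp_pos: [0.6157, -0.13, 0.1217]
eef_rot: [179.7, 1.8, -86.7]
contact_force: [0.1, 0.2, -1.3]
gripper_width: 0.0552
tool shift /25mm [0.94 0.14 3.32]
```

```bash
python3 -m inch '[{"x":0.4,"y":0.05,"z":0.8,"yaw":0.05},{"x":0.3,"y":0.05,"z":0.8,"yaw":0.05},{"x":0.1,"y":0,"z":0.7,"yaw":0},{"x":0,"y":0,"z":0.3,"yaw":0},{"x":0,"y":0,"z":0,"yaw":0}]'
python3 -c "
from h import *
move([.613,-.151,.038])"
```

```text
time_s: 11.07
tcp_pos: [0.612, -0.1443, 0.0498]
eef_rot: [179.5, 1.9, -87.0]
contact_force: [0.6, -0.0, -0.2]
gripper_width: 0.0553
tool shift /25mm [ 0.29 -0.03  0.46]
```

```bash
python3 -m inch '[{"x":0.25,"y":0,"z":0.2,"yaw":0.05},{"x":0,"y":0,"z":0.1,"yaw":0},{"x":0,"y":0,"z":0,"yaw":0}]'
python3 -c "
from h import *
move([.613,-.151,.037])"
```

```text
time_s: 11.32
tcp_pos: [0.6138, -0.1483, 0.0434]
eef_rot: [179.6, 1.9, -87.1]
contact_force: [0.9, 0.9, 0.4]
gripper_width: 0.0554
tool shift /25mm [0.11 0.04 0.25]
```

```bash
python3 -m inch '[{"x":0.1,"y":0.02,"z":0.18,"yaw":0.03},{"x":0,"y":0,"z":0.03,"yaw":0},{"x":0,"y":0,"z":0,"yaw":0}]'
python3 -c "
from h import *
move([.613,-.151,.036])"
```

```text
time_s: 11.57
tcp_pos: [0.615, -0.1504, 0.04]
eef_rot: [179.8, 1.9, -87.1]
contact_force: [0.0, -0.1, 0.7]
gripper_width: 0.0554
tool shift /25mm [0.03 0.08 0.16]
```

```bash
python3 -m inch '[{"x":0.02,"y":0.08,"z":0.13,"yaw":0},{"x":0,"y":0,"z":0.02,"yaw":0},{"x":0,"y":0,"z":0,"yaw":0}]'
python3 -c "
from h import *
move([.613,-.151,.036])"
```

```text
time_s: 11.82
tcp_pos: [0.6133, -0.151, 0.0368]
eef_rot: [179.9, 1.9, -87.1]
contact_force: [0.4, 0.6, 1.5]
gripper_width: 0.0552
tool shift /25mm [0.   0.01 0.03]
```

```bash
python3 -m inch '[{"x":0,"y":0,"z":0.03,"yaw":0},{"x":0,"y":0,"z":0,"yaw":0},{"x":0,"y":0,"z":0,"yaw":0},{"x":0,"y":0,"z":0,"yaw":0},{"x":0,"y":0,"z":0,"yaw":0}]' 0.6
python3 -m inch '[{"x":0,"y":0,"z":-0.2,"yaw":0},{"x":0,"y":0,"z":-0.6,"yaw":0},{"x":0,"y":0,"z":-1,"yaw":0},{"x":0,"y":0,"z":-1,"yaw":0},{"x":0,"y":0,"z":-1,"yaw":0}]'
python3 - <<'E'
from h import *
i=r.camera_info("wrist");p,d=r.capture("wrist")
cv2.imwrite("pics/w5.png",p[:,:,::-1])
for k in blobs(p,"pink",300):
    w=ray("wrist",k,.04,i)[:,:2].astype(np.float32);print("pink",k.mean(0),cv2.minEnclosingCircle(w),cv2.minAreaRect(w))
move([.43,-.323,.14])
E
```

```text
time_s: 12.23
tcp_pos: [0.6135, -0.1511, 0.0364]
eef_rot: [179.9, 1.8, -87.2]
contact_force: [-0.7, -0.2, 0.4]
gripper_width: 0.0698
time_s: 12.65
tcp_pos: [0.6097, -0.1539, 0.1289]
eef_rot: [179.2, 1.9, -87.2]
contact_force: [0.5, 0.5, 0.2]
gripper_width: 0.0703
pink [309.5619469  246.00442478] ((0.6136465668678284, -0.15218240022659302), 0.02830536477267742) ((0.6137654185295105, -0.152388334274292), (0.05525105819106102, 0.054851461201906204), 50.80830001831055)
tool shift /25mm [ 6.35  7.64 -0.35]
```

```bash
python3 -m inch '[{"x":0.6,"y":0.7,"z":-0.4,"yaw":0},{"x":0.8,"y":1,"z":-0.4,"yaw":0},{"x":0.8,"y":1,"z":-0.4,"yaw":0},{"x":0.8,"y":1,"z":-0.2,"yaw":0},{"x":0.8,"y":1,"z":0,"yaw":0}]'
python3 -m inch '[{"x":0.8,"y":1,"z":0,"yaw":0},{"x":0.8,"y":0.8,"z":0,"yaw":0},{"x":0.4,"y":0.4,"z":0,"yaw":0},{"x":0,"y":0,"z":0,"yaw":0}]'
python3 - <<'E'
from h import *
i=r.camera_info("wrist");p,d=r.capture("wrist")
for k in blobs(p,"yellow",300):
    w=ray("wrist",k,.018,i)[:,:2].astype(np.float32);print(k.mean(0),cv2.minEnclosingCircle(w),cv2.minAreaRect(w))
cv2.imwrite("pics/w6.png",p[:,:,::-1])
move([.43,-.323,.0135])
E
```

```text
time_s: 13.12
tcp_pos: [0.5035, -0.2567, 0.1741]
eef_rot: [-179.8, 1.6, -86.7]
contact_force: [0.0, -0.7, 0.5]
gripper_width: 0.0703
time_s: 13.45
tcp_pos: [0.4449, -0.3146, 0.1755]
eef_rot: [-179.5, 1.6, -86.8]
contact_force: [0.3, 0.7, 1.0]
gripper_width: 0.07
[ 42.92647059 202.08088235] ((0.7289068698883057, -0.31954067945480347), 0.03121975064277649) ((0.7287892699241638, -0.3192885220050812), (0.058408770710229874, 0.059798598289489746), 79.46311950683594)
[337.71727749 206.42408377] ((0.4298313558101654, -0.32551974058151245), 0.0291983000934124) ((0.4294237792491913, -0.32517409324645996), (0.056859828531742096, 0.056817494332790375), 2.6255972385406494)
[312.29145729  87.31155779] ((0.45622316002845764, -0.4228009879589081), 0.028887048363685608) ((0.45626765489578247, -0.4228493273258209), (0.056944768875837326, 0.056473951786756516), 48.57737731933594)
tool shift /25mm [0.5  0.7  6.47]
```

View pics/w6.png

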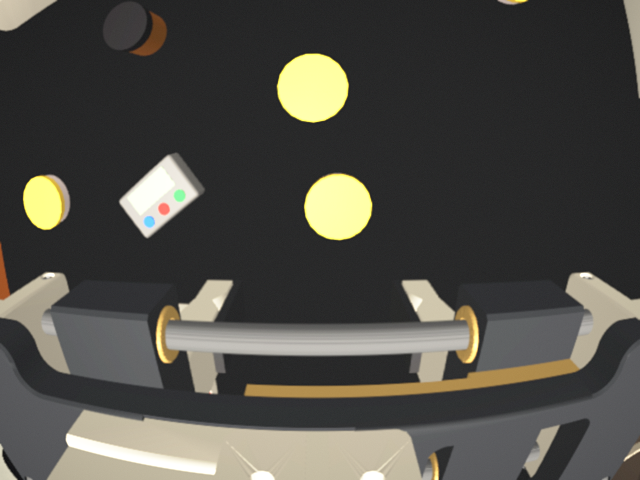

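The wrist view shows the chosen yellow at (338,206), giving (.430,-.324). The look-alike at (312,87) and the timer at (161,196) are well clear.

```bash
python3 -m inch '[{"x":0.2,"y":0.3,"z":0.8,"yaw":0},{"x":0.1,"y":0.3,"z":1,"yaw":0},{"x":0.1,"y":0.1,"z":1,"yaw":0},{"x":0,"y":0,"z":0.9,"yaw":0},{"x":0,"y":0,"z":0.5,"yaw":0}]' 0.7
python3 -c "
from h import *
move([.43,-.3242,.014])"
```

```text
time_s: 13.92
tcp_pos: [0.436, -0.3228, 0.0727]
eef_rot: [-178.8, 1.2, -86.7]
contact_force: [-0.4, 0.1, -0.4]
gripper_width: 0.0745
tool shift /25mm [0.09 0.29 2.34]
```

```bash
python3 -m inch '[{"x":0.06,"y":0.15,"z":0.5,"yaw":0},{"x":0.04,"y":0.1,"z":0.6,"yaw":0},{"x":0,"y":0,"z":0.4,"yaw":0},{"x":0,"y":0,"z":0,"yaw":0}]'
python3 -c "
from h import *
move([.43,-.3242,.014])"
```

```text
time_s: 14.25
tcp_pos: [0.4324, -0.322, 0.0305]
eef_rot: [-178.9, 1.3, -86.5]
contact_force: [-0.2, 0.7, 0.3]
gripper_width: 0.0747
tool shift /25mm [0.1  0.11 0.65]
```

```bash
python3 -m inch '[{"x":0.08,"y":0.09,"z":0.35,"yaw":0},{"x":0,"y":0,"z":0.15,"yaw":0},{"x":0,"y":0,"z":0,"yaw":0}]'
python3 -c "
from h import *
move([.43,-.3242,.014])"
```

```text
time_s: 14.5
tcp_pos: [0.4326, -0.3235, 0.0178]
eef_rot: [-178.9, 1.2, -86.4]
contact_force: [-0.5, -0.5, 0.2]
gripper_width: 0.0745
tool shift /25mm [0.03 0.11 0.15]
```

```bash
python3 -m inch '[{"x":0.03,"y":0.1,"z":0.13,"yaw":0.05},{"x":0,"y":0,"z":0,"yaw":0},{"x":0,"y":0,"z":0,"yaw":0},{"x":0,"y":0,"z":0,"yaw":0},{"x":0,"y":0,"z":0,"yaw":0}]' -1 20
python3 -m inch '[{"x":0,"y":0,"z":0,"yaw":0},{"x":0,"y":0,"z":0,"yaw":0}]'
```

```text
time_s: 14.92
tcp_pos: [0.4313, -0.3249, 0.0159]
eef_rot: [-178.7, 1.2, -86.6]
contact_force: [1.2, 0.0, 0.1]
gripper_width: 0.0555
time_s: 15.08
tcp_pos: [0.4316, -0.3251, 0.0164]
eef_rot: [-178.7, 1.1, -86.7]
contact_force: [0.2, -1.0, 0.0]
gripper_width: 0.0555
```

```bash
python3 -m inch '[{"x":0,"y":0,"z":-0.3,"yaw":0},{"x":0,"y":0,"z":-1,"yaw":0},{"x":0,"y":0,"z":-1,"yaw":0},{"x":0,"y":0,"z":-1,"yaw":0},{"x":-0.4,"y":-0.4,"z":-0.7,"yaw":0}]'
python3 -m inch '[{"x":-0.9,"y":-0.9,"z":-0.3,"yaw":0},{"x":-0.9,"y":-0.9,"z":0,"yaw":0},{"x":-0.9,"y":-0.9,"z":0,"yaw":0},{"x":-0.9,"y":-0.9,"z":0,"yaw":0},{"x":-0.9,"y":-0.9,"z":0,"yaw":0}]'
python3 -c "
from h import *
move([.6136,-.1513,.08])"
```

```text
time_s: 15.5
tcp_pos: [0.4344, -0.3162, 0.1178]
eef_rot: [-179.2, 1.4, -86.8]
contact_force: [1.2, 0.2, -0.4]
gripper_width: 0.0556
time_s: 15.92
tcp_pos: [0.5442, -0.1974, 0.1413]
eef_rot: [-178.5, 1.2, -87.2]
contact_force: [0.1, -0.7, -0.3]
gripper_width: 0.0558
tool shift /25mm [-1.65 -2.8   2.56]
```

```bash
python3 -m inch '[{"x":-0.6,"y":-0.9,"z":0.1,"yaw":0},{"x":-0.4,"y":-0.8,"z":0.4,"yaw":0},{"x":-0.2,"y":-0.4,"z":0.6,"yaw":0},{"x":0,"y":-0.1,"z":0.5,"yaw":0},{"x":0,"y":0,"z":0,"yaw":0}]'
python3 -c "
from h import *
move([.6136,-.1513,.065])"
```

```text
time_s: 16.33
tcp_pos: [0.6056, -0.157, 0.106]
eef_rot: [-178.1, 1.1, -86.8]
contact_force: [-0.6, 0.1, -1.0]
gripper_width: 0.0554
tool shift /25mm [-0.18 -0.28  1.66]
```

```bash
python3 -m inch '[{"x":-0.1,"y":-0.2,"z":0.4,"yaw":0},{"x":-0.05,"y":-0.1,"z":0.5,"yaw":0},{"x":0,"y":0,"z":0.4,"yaw":0},{"x":0,"y":0,"z":0,"yaw":0}]'
python3 - <<'E'
from h import *
move([.6136,-.1513,.058])
i=r.camera_info("wrist");p,d=r.capture("wrist")
cv2.imwrite("pics/w7.png",p[150:400,130:500,::-1])
for c,z in(("pink",.04),("yellow",.09)):
  for k in blobs(p,c,100):
    w=ray("wrist",k,z,i)[:,:2].astype(np.float32);print(c,k.mean(0),cv2.minAreaRect(w))
E
```

```text
time_s: 16.67
tcp_pos: [0.6117, -0.154, 0.0705]
eef_rot: [-178.3, 1.1, -87.0]
contact_force: [-1.6, -0.2, -1.0]
gripper_width: 0.0555
tool shift /25mm [-0.09 -0.07  0.5 ]
pink [313.44090909 249.63181818] ((0.6161099076271057, -0.17161011695861816), (0.050983767956495285, 0.019855961203575134), 8.149918556213379)
yellow [316.97692308 358.27692308] ((0.6107074618339539, -0.14313116669654846), (0.026102470234036446, 0.005211059004068375), 4.164937496185303)
yellow [316.95283019 295.44654088] ((0.6127761006355286, -0.17561689019203186), (0.048567112535238266, 0.030346384271979332), 4.055704116821289)
yellow [130.13333333  11.97777778] ((0.6878526210784912, -0.2765542268753052), (0.01347530446946621, 0.035546209663152695), 80.56232452392578)
```

View pics/w7.png

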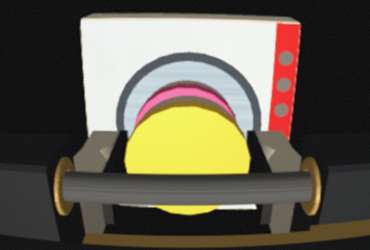

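Yellow hangs over pink, concentric apart from the remaining offsets of about 2 mm. Lowering now.

```bash
python3 -m inch '[{"x":-0.08,"y":-0.07,"z":0.3,"yaw":0},{"x":0,"y":0,"z":0.1,"yaw":0},{"x":0,"y":0,"z":0,"yaw":0}]'
python3 -c "
from h import *
move([.6136,-.1513,.057])"
```

```text
time_s: 16.97
tcp_pos: [0.6139, -0.1526, 0.0613]
eef_rot: [-178.2, 1.1, -87.0]
contact_force: [0.4, 0.1, -0.7]
gripper_width: 0.0555
tool shift /25mm [-0.05  0.01  0.17]
```

```bash
python3 -m inch '[{"x":-0.05,"y":0,"z":0.14,"yaw":0},{"x":0,"y":0,"z":0.02,"yaw":0},{"x":0,"y":0,"z":0,"yaw":0}]'
python3 -c "
from h import *
move([.6136,-.1513,.0565])"
```

```text
time_s: 17.22
tcp_pos: [0.6142, -0.1513, 0.0576]
eef_rot: [-178.1, 1.1, -87.0]
contact_force: [-0.0, 0.7, -0.6]
gripper_width: 0.0554
tool shift /25mm [-0.    0.03  0.04]
```

```bash
python3 -m inch '[{"x":0,"y":0.02,"z":0.06,"yaw":0},{"x":0,"y":0,"z":0,"yaw":0},{"x":0,"y":0,"z":0,"yaw":0}]'
python3 -m inch '[{"x":0,"y":0,"z":0,"yaw":0},{"x":0,"y":0,"z":0,"yaw":0},{"x":0,"y":0,"z":0,"yaw":0},{"x":0,"y":0,"z":0,"yaw":0},{"x":0,"y":0,"z":0,"yaw":0}]' 0.6
python3 -m inch '[{"x":0,"y":0,"z":-0.2,"yaw":0},{"x":0,"y":0,"z":-0.6,"yaw":0},{"x":0,"y":0,"z":-1,"yaw":0},{"x":0,"y":0,"z":-1,"yaw":0},{"x":0,"y":0,"z":-1,"yaw":0}]'
python3 - <<'E'
from h import *
i=r.camera_info("wrist");p,d=r.capture("wrist")
for k in blobs(p,"yellow",1000):
    w=ray("wrist",k,.058,i)[:,:2].astype(np.float32);print(k.mean(0),cv2.minAreaRect(w))
cv2.imwrite("pics/w8.png",cv2.resize(p[100:400,130:500],None,fx=1.5,fy=1.5)[...,::-1])
move([.454,-.003,.17])
E
```

```text
time_s: 17.47
tcp_pos: [0.614, -0.1512, 0.0566]
eef_rot: [-178.1, 1.1, -87.0]
contact_force: [0.2, -0.3, 0.4]
gripper_width: 0.0552
time_s: 17.88
tcp_pos: [0.6145, -0.1512, 0.0572]
eef_rot: [-178.0, 1.1, -87.0]
contact_force: [0.4, 0.1, 0.6]
gripper_width: 0.0696
time_s: 18.3
tcp_pos: [0.6072, -0.1531, 0.1496]
eef_rot: [-178.7, 1.1, -87.0]
contact_force: [0.6, 2.4, 0.2]
gripper_width: 0.0706
[309.73214286 244.81696429] ((0.6149865388870239, -0.1527109593153), (0.05423823371529579, 0.054882485419511795), 3.5883774757385254)
[172.59139785  21.56989247] ((0.7139629125595093, -0.30044659972190857), (0.036851704120635986, 0.049356505274772644), 83.16722106933594)
tool shift /25mm [-6.36  5.9  -0.63]
```

View pics/w8.png

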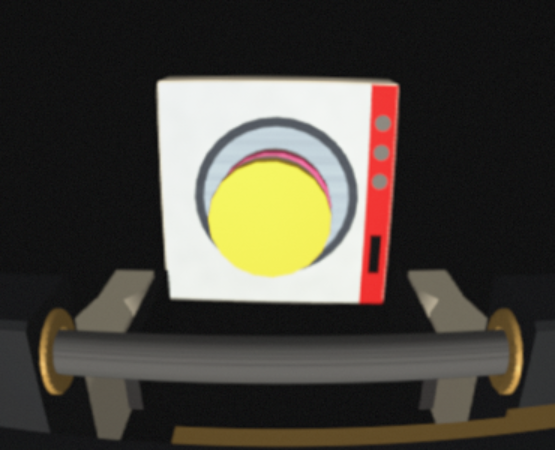

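Yellow sits squarely on pink at (271,218), with offsets of about 1 mm, in the middle of the disc. Now the bottle.

```bash
python3 -m inch '[{"x":-0.6,"y":0.5,"z":-0.5,"yaw":0},{"x":-1,"y":0.9,"z":-0.4,"yaw":0},{"x":-1,"y":0.9,"z":-0.2,"yaw":0},{"x":-1,"y":0.9,"z":0,"yaw":0},{"x":-0.8,"y":0.9,"z":0,"yaw":0}]' 0.8
python3 -m inch '[{"x":0,"y":0.5,"z":0,"yaw":0},{"x":0,"y":0,"z":0,"yaw":0}]'
cat > cap.py <<'E'
from h import *
i=r.camera_info("wrist");p,d=r.capture("wrist")
cv2.imwrite("pics/wcap.png",p[...,::-1])
for k in blobs(p,"orange",200):
    w=ray("wrist",k,.084,i)[:,:2].astype(np.float32);print(k.mean(0),cv2.minEnclosingCircle(w),cv2.minAreaRect(w))
move([.4527,-.005,.035])
E
python3 cap.py
```

```text
time_s: 18.77
tcp_pos: [0.5034, -0.05, 0.1868]
eef_rot: [-177.8, 1.0, -87.3]
contact_force: [0.4, 1.2, -1.0]
gripper_width: 0.0787
time_s: 18.93
tcp_pos: [0.4867, -0.048, 0.1878]
eef_rot: [-177.7, 1.1, -87.1]
contact_force: [-0.5, -0.1, 0.4]
gripper_width: 0.0791
[362.92571429 286.37714286] ((0.4526756703853607, -0.010765619575977325), 0.01904881000518799) ((0.45246562361717224, -0.01054154708981514), (0.030802378430962563, 0.03736924007534981), 4.601973056793213)
tool shift /25mm [-1.68  1.58  6.1 ]
```

```bash
python3 -m inch '[{"x":-0.7,"y":0.6,"z":0,"yaw":0},{"x":-0.6,"y":0.6,"z":0.2,"yaw":0},{"x":-0.2,"y":0.3,"z":0.2,"yaw":0},{"x":0,"y":0,"z":0.2,"yaw":0},{"x":0,"y":0,"z":0,"yaw":0}]'
python3 cap.py
```

```text
time_s: 19.4
tcp_pos: [0.4529, -0.0114, 0.1733]
eef_rot: [-177.3, 1.1, -87.1]
contact_force: [-0.5, 0.7, 0.3]
gripper_width: 0.0789
[325.1294964  250.13669065] ((0.4515330493450165, -0.009172650054097176), 0.017964264377951622) ((0.4517848491668701, -0.009236389771103859), (0.03581744432449341, 0.031281549483537674), 87.10466003417969)
tool shift /25mm [-0.16  0.27  5.55]
```

View pics/wcap.png

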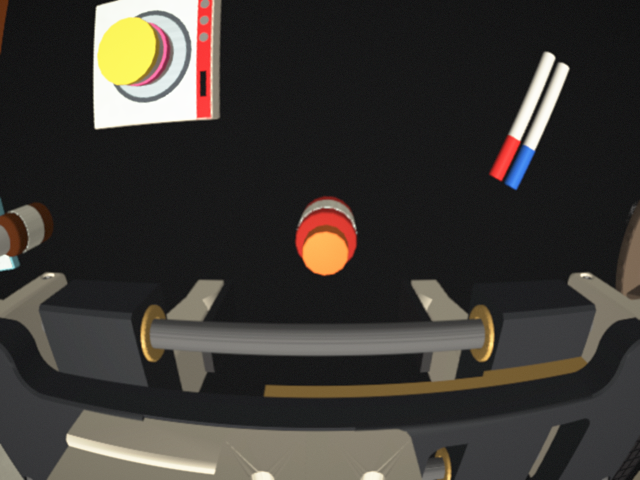

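```bash
python3 -m inch '[{"x":-0.05,"y":0.1,"z":0.8,"yaw":0},{"x":-0.05,"y":0.1,"z":1,"yaw":0},{"x":0,"y":0.05,"z":0.9,"yaw":0},{"x":0,"y":0,"z":0.4,"yaw":0},{"x":0,"y":0,"z":0,"yaw":0}]'
python3 -c "
from h import *
move([.4522,-.0065,.036])"
```

```text
time_s: 19.87
tcp_pos: [0.4573, -0.0092, 0.095]
eef_rot: [-177.0, 1.0, -87.3]
contact_force: [-0.3, -0.8, -0.2]
gripper_width: 0.0789
tool shift /25mm [-0.08  0.32  2.35]
```

```bash
python3 -m inch '[{"x":-0.05,"y":0.15,"z":0.6,"yaw":0},{"x":0,"y":0.15,"z":0.8,"yaw":0},{"x":0,"y":0.05,"z":0.5,"yaw":0},{"x":0,"y":0,"z":0.2,"yaw":0},{"x":0,"y":0,"z":0,"yaw":0}]'
python3 -c "
from h import *
move([.4522,-.0065,.036])"
```

```text
time_s: 20.28
tcp_pos: [0.457, -0.0086, 0.0422]
eef_rot: [-176.9, 1.0, -87.4]
contact_force: [-0.1, -0.4, 0.9]
gripper_width: 0.0789
tool shift /25mm [-0.09  0.2   0.24]
```

```bash
python3 -m inch '[{"x":-0.08,"y":0.2,"z":0.2,"yaw":0},{"x":0,"y":0,"z":0,"yaw":0},{"x":0,"y":0,"z":0,"yaw":0}]'
python3 -m inch '[{"x":0,"y":0,"z":0,"yaw":0},{"x":0,"y":0,"z":0,"yaw":0},{"x":0,"y":0,"z":0,"yaw":0},{"x":0,"y":0,"z":0,"yaw":0},{"x":0,"y":0,"z":0,"yaw":0}]' -1 25
python3 -m inch '[{"x":0,"y":0,"z":0,"yaw":0},{"x":0,"y":0,"z":0,"yaw":0},{"x":0,"y":0,"z":0,"yaw":0}]'
```

```text
time_s: 20.53
tcp_pos: [0.4541, -0.0065, 0.0383]
eef_rot: [-176.7, 1.0, -87.4]
contact_force: [0.8, 0.1, -0.2]
gripper_width: 0.0786
time_s: 20.95
tcp_pos: [0.4554, -0.0058, 0.0405]
eef_rot: [-176.5, 1.1, -87.3]
contact_force: [-0.9, 0.2, 0.4]
gripper_width: 0.0509
time_s: 21.2
tcp_pos: [0.455, -0.0059, 0.0405]
eef_rot: [-176.5, 1.1, -87.3]
contact_force: [-0.4, -0.3, -1.7]
gripper_width: 0.046
```

```bash
python3 -m inch '[{"x":0,"y":0,"z":-0.3,"yaw":0},{"x":0,"y":0,"z":-0.8,"yaw":0},{"x":0,"y":-0.3,"z":-0.8,"yaw":0},{"x":0,"y":-0.7,"z":-0.1,"yaw":0},{"x":0,"y":-0.9,"z":0,"yaw":0}]'
python3 -m inch '[{"x":0,"y":-0.9,"z":0,"yaw":0},{"x":0,"y":-0.9,"z":0,"yaw":0},{"x":0,"y":-0.7,"z":0,"yaw":0},{"x":0,"y":-0.3,"z":0,"yaw":0},{"x":0,"y":0,"z":0,"yaw":0}]'
python3 -c "
from h import *
move([.608,-.005,.045])"
```

```text
time_s: 21.62
tcp_pos: [0.4947, -0.0064, 0.0956]
eef_rot: [-176.9, 1.0, -87.4]
contact_force: [1.1, 0.9, -1.7]
gripper_width: 0.0458
time_s: 22.03
tcp_pos: [0.5716, -0.0028, 0.1039]
eef_rot: [-176.6, 1.0, -87.3]
contact_force: [0.8, -0.8, -0.8]
gripper_width: 0.0464
tool shift /25mm [ 0.2  -1.31  2.44]
```

```bash
python3 -m inch '[{"x":0.1,"y":-0.5,"z":0.2,"yaw":0},{"x":0.1,"y":-0.5,"z":0.5,"yaw":0},{"x":0,"y":-0.3,"z":0.7,"yaw":0},{"x":0,"y":0,"z":0.5,"yaw":0},{"x":0,"y":0,"z":0,"yaw":0}]'
python3 -c "
from h import *
move([.608,-.005,.043])"
```

```text
time_s: 22.45
tcp_pos: [0.6042, -0.0058, 0.0583]
eef_rot: [-176.7, 1.1, -87.4]
contact_force: [-0.6, 0.7, -1.5]
gripper_width: 0.046
tool shift /25mm [-0.01 -0.12  0.62]
```

```bash
python3 -m inch '[{"x":0,"y":-0.12,"z":0.35,"yaw":0},{"x":0,"y":0,"z":0.15,"yaw":0},{"x":0,"y":0,"z":0,"yaw":0}]'
python3 - <<'E'
from h import *
move([.608,-.005,.041])
p,d=r.capture("side")
cv2.imwrite("pics/s2.png",cv2.resize(p[170:300,230:430],None,fx=3,fy=3,interpolation=2)[...,::-1])
E
```

```text
time_s: 22.7
tcp_pos: [0.6061, -0.0055, 0.0459]
eef_rot: [-176.8, 1.1, -87.4]
contact_force: [0.7, -0.2, -2.0]
gripper_width: 0.046
tool shift /25mm [-0.01 -0.07  0.2 ]
```

View pics/s2.png

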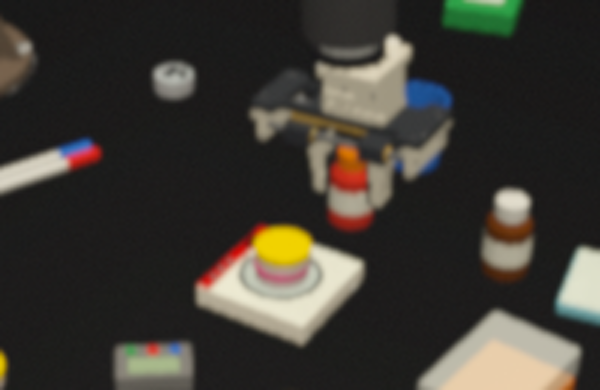

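The side view shows the stack neat on the plate at (282,255) and the bottle upright in the jaws at (350,195), just above the bench.

```bash
python3 -m inch '[{"x":0,"y":-0.07,"z":0.16,"yaw":0},{"x":0,"y":0,"z":0.05,"yaw":0},{"x":0,"y":0,"z":0,"yaw":0}]'
python3 -c "
from h import *
move([.608,-.005,.040])"
```

```text
time_s: 23.0
tcp_pos: [0.6087, -0.005, 0.0423]
eef_rot: [-176.6, 1.1, -87.4]
contact_force: [-0.7, 0.3, -1.0]
gripper_width: 0.0462
tool shift /25mm [0.   0.04 0.09]
```

```bash
python3 -m inch '[{"x":0,"y":0.03,"z":0.08,"yaw":0},{"x":0,"y":0,"z":0.03,"yaw":0},{"x":0,"y":0,"z":0,"yaw":0}]'
python3 -c "
from h import *
print(r.get_state()['contact_force']);move([.608,-.005,.040])"
```

```text
time_s: 23.25
tcp_pos: [0.6085, -0.0048, 0.0406]
eef_rot: [-176.5, 1.1, -87.3]
contact_force: [0.5, -1.1, -1.3]
gripper_width: 0.0461
[ 0.54177575 -1.14832359 -1.28770847]
tool shift /25mm [0.01 0.02 0.02]
```

```bash
python3 -m inch '[{"x":0,"y":0,"z":0.06,"yaw":0},{"x":0,"y":0,"z":0.03,"yaw":0},{"x":0,"y":0,"z":0,"yaw":0}]'
```

```text
time_s: 23.5
tcp_pos: [0.6087, -0.0048, 0.0408]
eef_rot: [-176.5, 1.1, -87.3]
contact_force: [0.7, 0.6, -2.1]
gripper_width: 0.0459
```

```bash
python3 -m inch '[{"x":0,"y":0,"z":0.1,"yaw":0},{"x":0,"y":0,"z":0.08,"yaw":0}]'
python3 -m inch '[{"x":0,"y":0,"z":0.04,"yaw":0}]'
```

```text
time_s: 23.67
tcp_pos: [0.6092, -0.0047, 0.0401]
eef_rot: [-176.4, 1.1, -87.2]
contact_force: [-12.0, 2.1, 27.9]
gripper_width: 0.0462
time_s: 23.75
tcp_pos: [0.6089, -0.0047, 0.0404]
eef_rot: [-176.4, 1.0, -87.2]
contact_force: [-3.9, 0.6, 3.9]
gripper_width: 0.0461
```

Now in contact. Release and rise.

```bash
python3 -m inch '[{"x":0,"y":0,"z":0,"yaw":0},{"x":0,"y":0,"z":0,"yaw":0},{"x":0,"y":0,"z":0,"yaw":0},{"x":0,"y":0,"z":0,"yaw":0},{"x":0,"y":0,"z":0,"yaw":0}]' 0.7
python3 -m inch '[{"x":0,"y":0,"z":-0.2,"yaw":0},{"x":0,"y":0.05,"z":-0.6,"yaw":0},{"x":0,"y":0.05,"z":-0.9,"yaw":0},{"x":0,"y":0.05,"z":-0.9,"yaw":0},{"x":0,"y":0.05,"z":-0.9,"yaw":0}]'
python3 -m inch '[{"x":0,"y":0,"z":-0.9,"yaw":0},{"x":0,"y":0,"z":-0.9,"yaw":0},{"x":0,"y":0,"z":0,"yaw":0}]'
python3 - <<'E'
from h import *
i=r.camera_info("wrist");p,d=r.capture("wrist")
cv2.imwrite("pics/w9.png",p[...,::-1])
for k in blobs(p,"orange",200):
    w=ray("wrist",k,.084,i)[:,:2].astype(np.float32);print(k.mean(0),cv2.minAreaRect(w))
# timer from top0
p=np.load("top0.npz")["p"][190:245,385:432]
m=(p.max(2)>60).astype(np.uint8)
cs,_=cv2.findContours(m,cv2.RETR_EXTERNAL,cv2.CHAIN_APPROX_NONE)
k=max(cs,key=cv2.contourArea)[:,0]+[385,190]
w=ray("top",k,.022)[:,:2].astype(np.float32);print("timer",cv2.minAreaRect(w),cv2.boxPoints(cv2.minAreaRect(w)))
move([.60,-.31,.18])
E
```

```text
time_s: 24.17
tcp_pos: [0.61, -0.0045, 0.0407]
eef_rot: [-176.3, 1.1, -87.2]
contact_force: [0.8, 0.1, 0.1]
gripper_width: 0.0724
time_s: 24.58
tcp_pos: [0.5958, -0.0077, 0.1245]
eef_rot: [-177.0, 0.9, -87.3]
contact_force: [0.8, 0.0, 0.4]
gripper_width: 0.0745
time_s: 24.83
tcp_pos: [0.5949, -0.0086, 0.177]
eef_rot: [-176.6, 0.9, -87.2]
contact_force: [1.8, -0.4, 0.4]
gripper_width: 0.0743
[305.00735294 246.36764706] ((0.6091261506080627, -0.006436608731746674), (0.030811719596385956, 0.0316796712577343), 3.206887722015381)
timer ((0.5882022380828857, -0.32380199432373047), (0.07146427035331726, 0.04967527091503143), 38.61243438720703) [[ 0.5447818  -0.32669285]
 [ 0.5757816  -0.36550835]
 [ 0.6316227  -0.32091114]
 [ 0.6006229  -0.28209564]]
tool shift /25mm [12.05  0.33 -0.41]
```

View pics/w9.png

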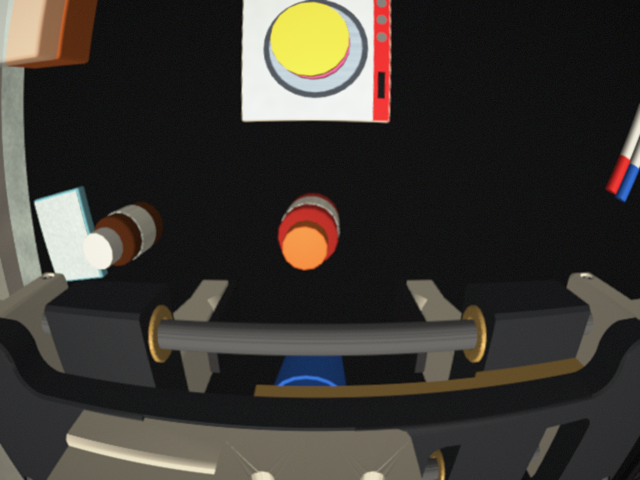

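The wrist view shows the bottle standing at (305,246), giving (.609,-.006), within 2 mm of the midpoint. Next the timer.

```bash
python3 -m inch '[{"x":0.5,"y":0,"z":0,"yaw":0},{"x":1,"y":0,"z":0,"yaw":0},{"x":1,"y":0,"z":0,"yaw":0},{"x":1,"y":0,"z":0,"yaw":0},{"x":1,"y":0,"z":0,"yaw":0}]'
python3 -m inch '[{"x":1,"y":0,"z":0,"yaw":0},{"x":1,"y":0,"z":0,"yaw":0},{"x":1,"y":0,"z":0,"yaw":0},{"x":1,"y":0,"z":0,"yaw":0},{"x":0.5,"y":0,"z":0,"yaw":0.5}]'
python3 -m inch '[{"x":0,"y":0,"z":0,"yaw":1},{"x":0,"y":0,"z":0,"yaw":1},{"x":0,"y":0,"z":0,"yaw":1},{"x":0,"y":0,"z":0,"yaw":1},{"x":0,"y":0,"z":0,"yaw":1}]'
python3 -m inch '[{"x":0,"y":0,"z":0,"yaw":1},{"x":0,"y":0,"z":0,"yaw":1},{"x":0,"y":0,"z":0,"yaw":1},{"x":0,"y":0,"z":0,"yaw":1},{"x":0,"y":0,"z":0,"yaw":1}]'
cat > tim.py <<'E'
from h import *
i=r.camera_info("wrist");p,d=r.capture("wrist")
cv2.imwrite("pics/wt.png",p[...,::-1])
T=np.array(i["pose"]);K=i["mtx"]
m=(p.max(2)>60).astype(np.uint8)
m=cv2.morphologyEx(m,cv2.MORPH_OPEN,np.ones((3,3)))
cs,_=cv2.findContours(m,cv2.RETR_EXTERNAL,cv2.CHAIN_APPROX_NONE)
for k in cs:
    if cv2.contourArea(k)<800: continue
    w=ray("wrist",k[:,0],.022,i)[:,:2].astype(np.float32);q=cv2.minAreaRect(w)
    if .035<min(q[1])<.065 and .06<max(q[1])<.09: print(k[:,0].mean(0),q,np.round(cv2.boxPoints(q),4).tolist())
print(r.get_state()["eef_rot"],r.get_state()["joints"].round(0))
E
python3 tim.py
```

```text
time_s: 25.3
tcp_pos: [0.5989, -0.1219, 0.1715]
eef_rot: [-176.8, 1.0, -86.8]
contact_force: [0.0, -0.6, -0.3]
gripper_width: 0.0747
time_s: 25.72
tcp_pos: [0.6016, -0.2439, 0.1636]
eef_rot: [-177.3, 1.2, -88.9]
contact_force: [0.2, -0.1, 0.2]
gripper_width: 0.0747
time_s: 26.13
tcp_pos: [0.5978, -0.2501, 0.1571]
eef_rot: [-178.5, 2.0, -110.6]
contact_force: [0.4, -0.3, 0.1]
gripper_width: 0.0745
time_s: 26.55
tcp_pos: [0.5948, -0.2508, 0.1518]
eef_rot: [-179.7, 2.2, -132.1]
contact_force: [0.3, -0.0, -0.2]
gripper_width: 0.074
[257.82130584 145.95189003] ((0.587684154510498, -0.32668042182922363), (0.06989026814699173, 0.045957572758197784), 38.13398361206055) [[0.5460000038146973, -0.3301999866962433], [0.574400007724762, -0.36629998683929443], [0.6294000148773193, -0.323199987411499], [0.6010000109672546, -0.28700000047683716]]
[-179.76912173    2.1463389  -132.35703474] [ -7.  21. -10.  -2. -58. -35.]
```

View pics/wt.png

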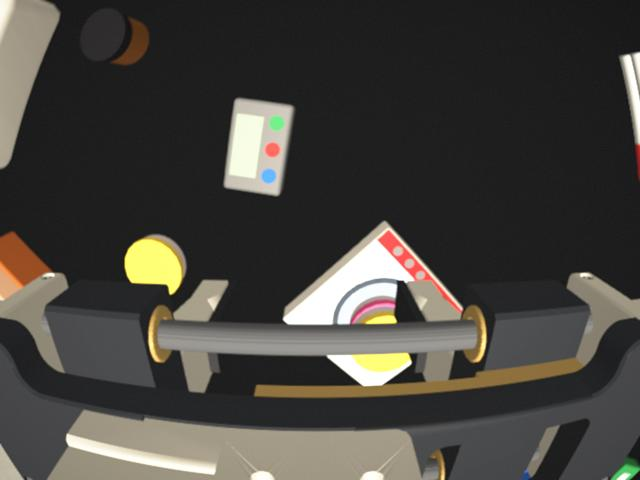

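The wrist view shows the timer at (258,146) face up, centred at (.588,-.326), with its long axis at 38°.

```bash
python3 -m inch '[{"x":0,"y":0,"z":0,"yaw":1},{"x":0,"y":0,"z":0,"yaw":0.9},{"x":0,"y":0,"z":0,"yaw":0}]'
python3 -c "
from h import *
move([.5878,-.3258,.07])"
```

```text
time_s: 26.85
tcp_pos: [0.5933, -0.2511, 0.1492]
eef_rot: [179.8, 2.0, -140.2]
contact_force: [0.4, 0.3, -0.8]
gripper_width: 0.0744
tool shift /25mm [ 2.19 -2.17  3.08]
```

```bash
python3 -m inch '[{"x":0.5,"y":-0.5,"z":0,"yaw":0.1},{"x":0.7,"y":-0.7,"z":0.2,"yaw":0.1},{"x":0.6,"y":-0.6,"z":0.5,"yaw":0.1},{"x":0.3,"y":-0.3,"z":0.7,"yaw":0},{"x":0,"y":0,"z":0.5,"yaw":0}]' 0.7
python3 tim.py; python3 -c "
from h import *
move([.5878,-.3258,.016])"
```

```text
time_s: 27.27
tcp_pos: [0.5886, -0.3263, 0.0997]
eef_rot: [179.9, 2.2, -140.5]
contact_force: [-0.5, 0.9, -1.0]
gripper_width: 0.0743
[317.22485207 242.02071006] ((0.5865329504013062, -0.3291912078857422), (0.07302608340978622, 0.04520774260163307), 38.577186584472656) [[0.5439000129699707, -0.3343000113964081], [0.5720999836921692, -0.36959999799728394], [0.6291999816894531, -0.32409998774528503], [0.6010000109672546, -0.2888000011444092]]
[93.31313131 14.42424242] ((0.5660097002983093, -0.5471860766410828), (0.036423686891794205, 0.08052635192871094), 25.508825302124023) [[0.5321999788284302, -0.5187000036239624], [0.5669000148773193, -0.5914000272750854], [0.5997999906539917, -0.5756999850273132], [0.5651000142097473, -0.503000020980835]]
[ 179.75445301    2.06292558 -140.51458428] [-13.  26.  -9.  -2. -54. -36.]
tool shift /25mm [ 0.13 -0.05  3.24]
```

```bash
python3 -m inch '[{"x":0.05,"y":0,"z":0.6,"yaw":0.15},{"x":0.05,"y":0,"z":0.8,"yaw":0.1},{"x":0.05,"y":0,"z":0.8,"yaw":0},{"x":0,"y":0,"z":0.4,"yaw":0},{"x":0,"y":0,"z":0,"yaw":0}]'
python3 -c "
from h import *
move([.5874,-.3262,.016])"
```

```text
time_s: 27.73
tcp_pos: [0.5859, -0.3237, 0.029]
eef_rot: [179.6, 2.0, -141.1]
contact_force: [0.4, 0.9, -0.3]
gripper_width: 0.0745
tool shift /25mm [ 0.03 -0.12  0.52]
```

```bash
python3 -m inch '[{"x":0.02,"y":-0.1,"z":0.3,"yaw":0.1},{"x":0,"y":0,"z":0.15,"yaw":0},{"x":0,"y":0,"z":0,"yaw":0}]'
python3 -m inch '[{"x":0,"y":0,"z":0.05,"yaw":0},{"x":0,"y":0,"z":0,"yaw":0},{"x":0,"y":0,"z":0,"yaw":0},{"x":0,"y":0,"z":0,"yaw":0},{"x":0,"y":0,"z":0,"yaw":0}]' -1 20
python3 -m inch '[{"x":0,"y":0,"z":0,"yaw":0},{"x":0,"y":0,"z":0,"yaw":0},{"x":0,"y":0,"z":0,"yaw":0}]'
```

```text
time_s: 27.98
tcp_pos: [0.5887, -0.325, 0.0185]
eef_rot: [179.7, 2.0, -141.3]
contact_force: [0.5, -0.2, -0.8]
gripper_width: 0.0747
time_s: 28.4
tcp_pos: [0.5907, -0.3254, 0.0202]
eef_rot: [179.9, 2.1, -141.2]
contact_force: [0.4, -0.6, -0.0]
gripper_width: 0.0468
time_s: 28.65
tcp_pos: [0.5906, -0.3254, 0.0206]
eef_rot: [179.9, 2.2, -141.3]
contact_force: [-0.4, 0.3, -1.0]
gripper_width: 0.0443
```

```bash
python3 -m inch '[{"x":0,"y":0,"z":-0.3,"yaw":0},{"x":0,"y":0,"z":-0.9,"yaw":0},{"x":0,"y":0,"z":-1,"yaw":0},{"x":0,"y":0,"z":-0.9,"yaw":-0.5},{"x":0,"y":0,"z":-0.2,"yaw":-1}]'
python3 -m inch '[{"x":0,"y":0,"z":0,"yaw":-1},{"x":0,"y":0,"z":0,"yaw":-1},{"x":0,"y":0,"z":0,"yaw":-1},{"x":0,"y":0,"z":0,"yaw":-1},{"x":0,"y":0,"z":0,"yaw":-1}]'
python3 -m inch '[{"x":0,"y":0,"z":0,"yaw":-1},{"x":0,"y":0,"z":0,"yaw":-1},{"x":0,"y":0,"z":0,"yaw":-1},{"x":0,"y":0,"z":0,"yaw":-1},{"x":0,"y":0,"z":0,"yaw":-0.4}]'
python3 -c "
from h import *
move([.4905,-.153,.08])"
```

```text
time_s: 29.07
tcp_pos: [0.5857, -0.327, 0.1043]
eef_rot: [179.8, 1.9, -135.3]
contact_force: [0.8, -0.8, -0.3]
gripper_width: 0.0449
time_s: 29.48
tcp_pos: [0.5872, -0.3279, 0.1118]
eef_rot: [-179.1, 1.9, -114.2]
contact_force: [-0.4, -0.3, -0.2]
gripper_width: 0.0445
time_s: 29.9
tcp_pos: [0.5869, -0.328, 0.1149]
eef_rot: [-178.4, 1.5, -95.5]
contact_force: [-0.2, 0.4, -1.2]
gripper_width: 0.0448
tool shift /25mm [-6.56  4.56  1.45]
```

```bash
python3 -m inch '[{"x":-0.5,"y":0.6,"z":0,"yaw":-0.5},{"x":-0.9,"y":0.8,"z":0,"yaw":-0.5},{"x":-0.9,"y":0.8,"z":0,"yaw":-0.3},{"x":-1,"y":0.7,"z":0,"yaw":-0.2},{"x":-1,"y":0.6,"z":0,"yaw":0}]'
python3 -m inch '[{"x":-0.9,"y":0.4,"z":0,"yaw":0},{"x":-0.5,"y":0.1,"z":0.2,"yaw":0},{"x":0,"y":0,"z":0.2,"yaw":0},{"x":0,"y":0,"z":0,"yaw":0}]'
python3 -c "
from h import *
move([.4905,-.153,.04])"
```

```text
time_s: 30.32
tcp_pos: [0.5015, -0.2188, 0.1154]
eef_rot: [-178.2, 1.2, -89.3]
contact_force: [0.3, 1.1, -0.8]
gripper_width: 0.0448
time_s: 30.65
tcp_pos: [0.4844, -0.1789, 0.1085]
eef_rot: [-178.1, 1.3, -89.2]
contact_force: [-1.1, -0.6, -0.1]
gripper_width: 0.0446
tool shift /25mm [-0.97 -0.16  2.77]
```

```bash
python3 -m inch '[{"x":-0.5,"y":-0.1,"z":0.3,"yaw":-0.2},{"x":-0.4,"y":-0.1,"z":0.6,"yaw":-0.15},{"x":0,"y":0,"z":0.7,"yaw":0},{"x":0,"y":0,"z":0.4,"yaw":0},{"x":0,"y":0,"z":0,"yaw":0}]'
python3 - <<'E'
from h import *
move([.4905,-.153,.028])
i=r.camera_info("wrist");p,d=r.capture("wrist")
cv2.imwrite("pics/w10.png",cv2.resize(p[60:400,130:530],None,fx=1.6,fy=1.6)[...,::-1])
E
```

```text
time_s: 31.07
tcp_pos: [0.495, -0.1568, 0.0607]
eef_rot: [-177.7, 1.1, -87.7]
contact_force: [-0.2, -0.2, -1.6]
gripper_width: 0.0449
tool shift /25mm [-0.13  0.23  1.3 ]
```

View pics/w10.png

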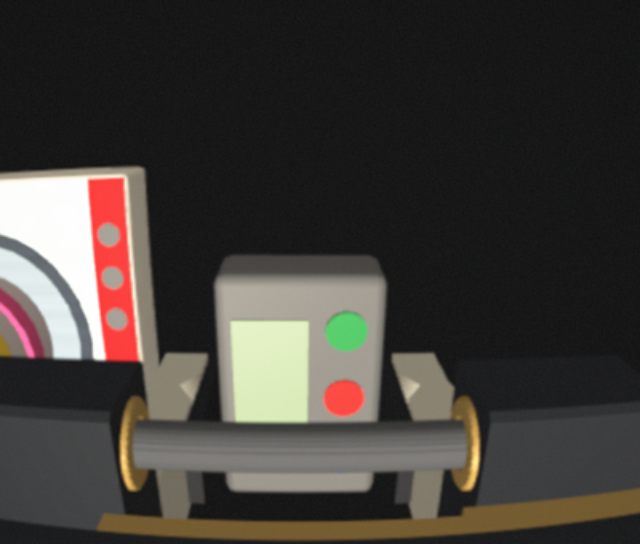

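The timer is held square, face up at (300,375), parallel to the strip. Lowering.

```bash
python3 -m inch '[{"x":-0.1,"y":0.15,"z":0.5,"yaw":0},{"x":-0.03,"y":0.1,"z":0.5,"yaw":0},{"x":0,"y":0,"z":0.2,"yaw":0},{"x":0,"y":0,"z":0,"yaw":0}]'
python3 -c "
from h import *
move([.4905,-.153,.0215])"
```

```text
time_s: 31.45
tcp_pos: [0.4935, -0.1556, 0.0336]
eef_rot: [-177.4, 1.1, -87.8]
contact_force: [0.0, 0.2, -1.0]
gripper_width: 0.0448
tool shift /25mm [-0.1   0.14  0.48]
```

```bash
python3 -m inch '[{"x":-0.09,"y":0.13,"z":0.3,"yaw":0},{"x":0,"y":0,"z":0.1,"yaw":0},{"x":0,"y":0,"z":0,"yaw":0}]'
python3 -c "
from h import *
move([.4905,-.153,.0215])"
```

```text
time_s: 31.7
tcp_pos: [0.4921, -0.154, 0.0246]
eef_rot: [-177.3, 1.0, -87.8]
contact_force: [-0.4, 0.3, -0.6]
gripper_width: 0.0447
tool shift /25mm [-0.04  0.07  0.12]
```

```bash
python3 -m inch '[{"x":-0.04,"y":0.08,"z":0.13,"yaw":0},{"x":0,"y":0,"z":0.06,"yaw":0},{"x":0,"y":0,"z":0.02,"yaw":0}]'
```

```text
time_s: 31.95
tcp_pos: [0.4909, -0.1531, 0.0209]
eef_rot: [-177.2, 1.0, -87.8]
contact_force: [-2.9, 0.7, 5.6]
gripper_width: 0.0448
```

```bash
python3 -m inch '[{"x":0,"y":0,"z":0,"yaw":0},{"x":0,"y":0,"z":0,"yaw":0},{"x":0,"y":0,"z":0,"yaw":0},{"x":0,"y":0,"z":0,"yaw":0},{"x":0,"y":0,"z":0,"yaw":0}]' 0.36
python3 -m inch '[{"x":0,"y":0.05,"z":-0.2,"yaw":0},{"x":0,"y":0.05,"z":-0.6,"yaw":0},{"x":0,"y":0.05,"z":-0.9,"yaw":0},{"x":0,"y":0.05,"z":-0.9,"yaw":0},{"x":0,"y":0.05,"z":-0.9,"yaw":0}]'
python3 -m inch '[{"x":-0.6,"y":0.05,"z":-0.9,"yaw":0},{"x":-0.9,"y":0.05,"z":-0.9,"yaw":0},{"x":-0.9,"y":0.05,"z":-0.6,"yaw":0},{"x":-0.3,"y":0,"z":0,"yaw":0},{"x":0,"y":0,"z":0,"yaw":0}]'
cat >> tim.py <<'E'
for c,z in(("yellow",.058),("orange",.084)):
  for k in blobs(p,c,400):
    w=ray("wrist",k,z,i)[:,:2].astype(np.float32);print(c,k.mean(0),cv2.minAreaRect(w)[:2])
m=cv2.inRange(cv2.cvtColor(p,cv2.COLOR_RGB2HSV),(172,140,90),(180,255,255))
E
python3 tim.py; sed -i 's/w4.png/w12.png/' plate.py; python3 plate.py
```

```text
time_s: 32.37
tcp_pos: [0.4917, -0.1529, 0.0218]
eef_rot: [-177.0, 1.0, -87.7]
contact_force: [-0.8, 0.6, -0.5]
gripper_width: 0.0593
time_s: 32.78
tcp_pos: [0.4768, -0.1548, 0.1075]
eef_rot: [-177.7, 1.0, -87.8]
contact_force: [1.6, 0.3, -0.2]
gripper_width: 0.0596
time_s: 33.2
tcp_pos: [0.4686, -0.0874, 0.1782]
eef_rot: [-177.2, 1.1, -87.9]
contact_force: [0.9, 0.0, -0.1]
gripper_width: 0.0596
[157.32307692 347.99487179] ((0.6476131677627563, 0.06633549928665161), (0.04380546882748604, 0.07775437831878662), 1.3844881057739258) [[0.6248000264167786, 0.1046999990940094], [0.6266999840736389, 0.026900000870227814], [0.6704000234603882, 0.02800000086426735], [0.6686000227928162, 0.10570000112056732]]
[301.33208955 136.59328358] ((0.49158528447151184, -0.1565004587173462), (0.0446440652012825, 0.06928171217441559), 1.9459445476531982) [[0.46810001134872437, -0.1225999966263771], [0.47049999237060547, -0.19189999997615814], [0.5151000022888184, -0.19040000438690186], [0.5127000212669373, -0.12110000103712082]]
[-177.18912956    1.04240593  -87.91531016] [ 13.   3. -30.  -1. -54. -10.]
yellow [145.         145.72826087] ((0.612139105796814, -0.1516849249601364), (0.054491084069013596, 0.0558292530477047))
yellow [68.12790698  5.44186047] ((0.6980051398277283, -0.2810046672821045), (0.014272707514464855, 0.04861506074666977))
[181.11575563 140.28778135] ((0.6111485362052917, -0.1519666463136673), (0.120541051030159, 0.11915180087089539), 2.3086483478546143)
blue [518.80645161 243.94623656] ((0.3242887556552887, -0.09395542740821838), 0.016611073166131973)
tool shift /25mm [ 2.72 -5.57  3.31]
```

View pics/wt.png

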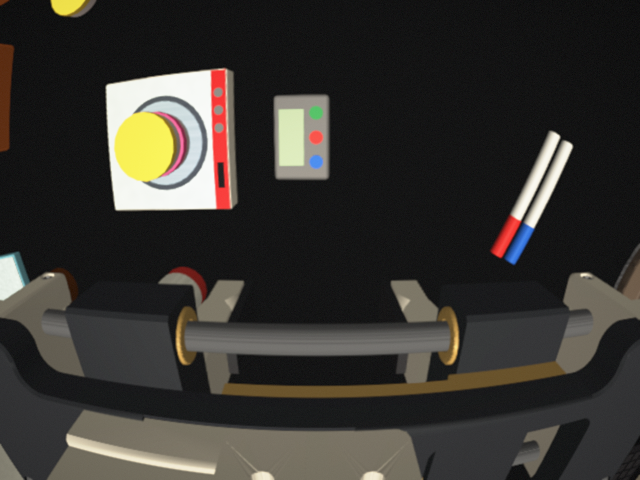

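In one frame the plate is (.611,-.152), yellow (.612,-.152) and the timer (.492,-.157), with yaw 1.9° against 2.3° and a gap of about 37–39 mm. One last top view to check everything.

Run:
```python
from h import *
p,d=r.capture("top");cv2.imwrite("pics/top9.png",p[...,::-1])
for c,z in(("yellow",.058),("orange",.084),("white",.018),("blue",.08)):
  for k in blobs(p,c,40):
    w=ray("top",k,z)[:,:2].astype(np.float32);q=cv2.minAreaRect(w)
    if max(q[1])<.09 and .35<q[0][0]<.83 and abs(q[0][1])<.4: print(c,k.mean(0).round(),np.round(q[0]+q[1],4))
s=r.get_state();print(s["contact_force"],s["time_s"])
```

```text
yellow [339. 199.] [ 0.6255 -0.154   0.0531  0.0329]
yellow [403. 160.] [ 0.72   -0.308   0.0562  0.0561]
orange [275. 202.] [ 0.609  -0.0036  0.0329  0.0324]
white [198. 270.] [0.4582 0.1798 0.0481 0.0168]
white [269. 131.] [0.806  0.0165 0.0338 0.0322]
blue [211. 207.] [0.6006 0.1393 0.0804 0.0715]
[-0.28275752  0.00600773 -0.26546052] 33.35
```

```bash
python3 -c "
from plant import r
print(r.close_job(), r.get_state()['time_s'])"
```

```text
the job is handed in; nothing more can be done
the job is handed in; nothing more can be done
```

I set out the bench in the order asked and handed the job in at about 33 s of the 102 s allowed, with the gripper clear of everything.

| Item | Last check |
|---|---|
| Pink dish in the middle of the plate | About 1 mm off centre |
| Yellow dish on top of it | About 1 mm off centre, square. I used the yellow dish nearest the base, 0.54 m away; the others were 0.62 m or more |
| Orange-capped bottle | Standing at (0.609, −0.005), within about 2 mm of the midpoint and of the plate–beaker line |
| Timer | Face up, long side parallel to the strip within 0.4°, centred on it |

- **Timer gap:** the clear bench between timer and strip came out at 37 to 39 mm, depending on the measurement, against the 4 cm asked.
- **Camera disagreement:** the wrist and top cameras differed by 2–3 mm on the bottle's y position, so I used the average.
- **First grasp:** the first try at the pink dish closed above it because the arm drifted upward. Nothing moved, and I redid it.
- **Forces:** the highest wrist force I saw was about 28 N, for a moment, when setting the bottle down.
- **Bystanders:** the brown bottle's cap measured where it had been. The white dish was hidden behind the arm in the final picture, so I couldn't re-measure it; the arm only came near it during the pink pick. I couldn't view that final top picture because I had reached the viewing limit, so I used only the numbers measured from it.

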